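# Clamp the slicing board to the kitchen worktop

### The job

Set up the slicing board for use: slide it under the screw clamp, square and centred, until its end is home against the clamp's stop, then wind the crank clockwise until the pad meets the board and snug it up by feel, so that the crank has clearly stiffened but the wood is not crushed. Let go of everything, leave the board clamped, and leave the other kitchen things where they stand.

Things in the scene. Friction and masses are not known exactly. Their poses are not given: they have to be found in the camera images.
- clamp: Dark iron hold-down clamp bolted to the worktop: a column, an arm over the worktop and a vertical screw through the arm's end. Origin on the worktop straight under the screw's axis; x is level and points into the throat, to the column (the board slides in along +x); z up. Arm: 36 mm wide, x = -16 to 84 mm, underside 87 mm, top 115 mm high. At home the board's nose passes 40 mm beyond the axis.
- clamp_stop (a point): Middle of the clamp's stop, an upright iron face across the throat, 110 mm wide, 36 mm high, 40 mm beyond the screw's axis (clamp x = 40 mm); this point is 9 mm above the worktop. Axes as the clamp's. The column stands behind it. The board's nose must rest against it.
- clamp_boss (a point): Point on the screw's axis, on top of the arm's round boss, 117 mm high; axes as the clamp's. Below the arm the screw carries a non-turning round rubber-faced pad, 34 mm in diameter; at the start it hangs about 7 to 28 mm above the board's top, not measured. Clockwise turns (seen from above) of the crank drive screw, pad and crank down 16 mm a turn. It is self-locking: it stays where left.
- knob_mid (a point): Centre of the crank's black upright knob, 20 mm diameter, 42 mm tall, spinning freely on its pin, 50 mm from the screw's axis: pinch it from above and lead it round without turning the gripper. Crank arm and knob foot lie 21 mm and more below this point; the hub on the axis (26 mm) ends 16 mm below it. Starts 167 to 188 mm high, at any angle round the axis; sinks as it is wound.
- crank_hub (a point): Top of the crank's hub on the screw's axis, sinking with it. Winding freely takes a push of 5.4 N along the circle at the knob. Once the pad bears, it rises by 0.05 N per newton of clamping, about 1 N every 20 degrees. Snug: 30 to 90 N of clamping, a push 1.5 to 4.5 N above the free one (aim for 3); over 90 N crushes the wood. At rest between pushes the force is lower but rises about alike.
- board: Pale wooden slicing board, 230 mm long (x), 100 mm wide (y), 18 mm thick, 0.35 to 0.7 kg, lying flat on the worktop with a thin steel slicing plate let into its top. Origin at the centre of the underside; +x points to the plain end that goes into the clamp, which looks along about the clamp's +x; z up.
- board_grip (a point): Centre of the board's upright wooden cleat at the end away from the clamp: 20 mm thick along the board's x, 80 mm long along y, from the board's top face (18 mm) up to 60 mm above the worktop. This point lies 40 mm above the worktop, at board x = -95 mm. Axes as the board's. The board can be held here from above across the 20 mm.
- board_nose (a point): Middle of the board's plain end face (board x = 115 mm, 9 mm above the underside). Axes as the board's. Home means that it touches the stop.
- tin: Brass-coloured tin, 52 mm diameter, 75 mm tall, near the clamp on the robot's side; bystander. Origin under its centre.
- jar: Amber jar, 64 mm diameter, 85 mm tall, near the clamp on the far side; bystander. Origin under its centre.
- bowl: Blue bowl, 130 mm diameter, 50 mm tall; bystander.
- mug: White mug, 74 mm diameter, 80 mm tall; bystander.
- sauce: Green bottle, 60 mm diameter, 190 mm tall; bystander.
- spoon: Wooden spoon lying flat; bystander.
- plate: White plate, 160 mm diameter; bystander.
Mind the look-alikes: they are no part of the job. Leave any purple look-alike of the board alone. What is shaped like the clamp but green is not meant.

How it is judged:
By the outcome, as a careful person would: the job done as asked, in the order asked, and still so for the second after the job is handed in, with the robot touching nothing.
It also fails if it takes over 72 s, if anything falls off the work surface, if the arm or the gripper's body presses on something with over 40 N, if the wrist force passes 120 N, or if a joint passes its speed limit or range.

### The arm

A 6-joint arm with a two-finger parallel gripper is mounted at the origin on the work surface. World frame = base frame: x ahead of the robot, y to its left, z up, the work surface at z = 0. Lengths are in m, angles in rad, forces in N, time in s.
With the tool pointing down it reaches from about 0.3 to 0.85 m from the base axis. Payload 5.4 kg.
Tool frame: the origin (TCP) lies at the very end of the fingers, on their centre line; the grasp point (between the pads) lies 19 mm behind it (robot.grip_point_offset is the distance from the TCP to the grasp point, in m); x points along the fingers, y is the direction in which the jaws open and shut, and the axes are right-handed (so a half turn about x gives the same grasp; the last joint's range is limited). The gripper opens to 85 mm and grips with 20 to 120 N. Pads are 22 mm wide; open, the fingers measure 114 mm over their backs; the gripper's body (76 mm by 85 mm) begins 54 mm behind the grasp point. The pads swing forward as they close: fully open they stand 13 mm farther back than shut.
Start: joints at [-1.327, 0.158, 1.597, -0, 1.386, -0.21], TCP at [0.252, -0.517, 0.231] pointing down, gripper open.
Joint ranges: [-2.91, 2.91], [-0.94, 2.29], [0.18, 2.7], [-1.29, 4.43], [0.17, 2.64], [-3, 3]. Speed limits (rad/s): [2.57, 2.57, 3.14, 3.14, 3.14, 3.14].

### API

Orientations are given as [roll, pitch, yaw] about the fixed x, y, z axes, in that order (R = Rz(yaw) Ry(pitch) Rx(roll)).
In Python, from bench import monitor, optics, robot gives the robot as it stands.
- The arm moves only by the shell command python3 -m pendant 'ROWS' [FORCE]. ROWS is JSON, a list of rows, each an object with "grip": the opening, from 0 (shut) to 1 (fully open); "delta_pos": the shift along the tool's x, y, z in m, a list of three; "angular": the turn, a rotation vector about the tool's x, y, z in degrees, a list of three. In form: [{"grip": grip, "delta_pos": [tx, ty, tz], "angular": [rx, ry, rz]}, ...]. A call has 1 to 20 rows; each row is the pose to reach, as a shift and turn from the pose commanded when the call began, along the tool's axes at that moment; what a row does not reach only later rows make up. A row lasts 1/12 s, in which the tool goes at most 41.7 mm and 7.16 degrees, less where a joint would pass 70% of its speed; a pose out of reach is approached as far as the arm can. A call with a gripper value outside its range is refused whole. The fingers move at their own pace and stop on an object; FORCE is the grip in N (left out, the last holds). Time passes only in rows, so rows that repeat a pose let the fingers close. It gives the time, the measured TCP pose, the force and the opening at its end, in the units of the state.
- monitor.get_state(): the state, without advancing time (a new reading comes with each control period).
- optics.get_image(name): name is "scene" or "top" or "wrist"; returns the picture (420x560x3 uint8, red, green, blue); there is no depth.
- optics.get_calibration(name): a dict with "camera_matrix" (3x3 intrinsics, pixels), "position" and "attitude" of the camera in the world; the wrist camera has in their place "tool_from_camera" (4x4, takes a point from camera to tool coordinates, whose origin is the TCP and whose axes are the tool frame's). Camera axes: x right, y up, looking along -z (the intrinsics and any distortion apply to the point x, -y, -z); pixel columns grow to the right and rows downward; lengths in m; the calibration is good to about 2 mm. A picture is of the moment at which its call begins: read the wrist's pose just before it. get_calibration takes no time and is no camera call.
- robot.hand_in(): hands the job in, once; it reports no verdict.
Trained networks look in the newest picture that a camera, given by its name, has taken for a name from the list of things; names that differ only in an ending like _2 or _b are one class to them, and where a whole thing is asked for, a point or a joint stands for the part that bears it (a point fixed in the world has none). Each returns a list of dicts, best first, with "conf" (0 to 1); they miss things now and then, are a little off and sometimes report something else, mostly with a low value. They report only what shows in the picture. A call takes as long as a camera call. They do not tell look-alikes from the thing itself.
- optics.search_frame(camera, name): "position" ([x, y, z] in m, in world coordinates, good to about 4 mm: the middle of the surface that is visible of it).
- optics.spot_point(camera, name): "position" ([x, y, z] in m, in world coordinates, good to about 4 mm: a listed point, or the origin of a listed thing).
The state is a dict: "t": time; "joint_pos": joint angles; "joint_vel": joint speeds; "effort": joint torques, N m; "eef_pos": TCP position; "tcp_rot": TCP orientation; "ft_force": force on the tool from outside, world axes, zero at the start; "moment": the same for the moment, N m; "gripper_width": finger opening in m.
Only numpy, scipy, OpenCV 4.12 (cv2) and the standard library are available. Lean on these libraries where they do the work, as an engineer would, in place of code of your own. Each camera call takes 0.05 s, during which the arm holds its last target.

## Working session

There is one attempt and no reset: what is moved stays moved. The work goes in short steps, Python scripts to look and compute and a shell command to move; the robot and the scene stay as the last step left them, time stands still between calls to the robot, and variables do not carry over. Pictures are saved under pics/ and viewed, and the job is handed in when it is done.

```bash
ls; mkdir -p pics; python3 - <<'E'
from bench import monitor, optics, robot
import cv2
s=monitor.get_state(); print(s)
for n in ("scene","top"):
    cv2.imwrite(f"pics/{n}0.png",optics.get_image(n)[:,:,::-1])
    c=optics.get_calibration(n); print(n,c)
    for k in ("clamp","clamp_boss","clamp_stop","knob_mid","crank_hub","board_grip","board_nose","board"):
        print(k,[(round(d['conf'],2),[round(float(v),4) for v in d['position']]) for d in optics.spot_point(n,k)[:3]])
print(monitor.get_state()['t'],optics.get_calibration("wrist"))
E
```

```text
pics
{'t': 0.0, 'joint_pos': array([-1.32710250e+00,  1.59064359e-01,  1.59825686e+00,  4.38567212e-05,
        1.38619368e+00, -2.10121316e-01]), 'joint_vel': array([ 5.66284558e-04,  1.78936297e-04,  1.07407990e-03,  3.23965086e-04,
       -1.00148371e-03,  9.46239165e-05]), 'effort': array([ 7.94680341e-05, -3.96000409e+01, -3.31428909e+01, -2.02434230e-04,
        8.38395412e-03,  3.29918441e-05]), 'eef_pos': array([ 0.25191116, -0.51620622,  0.23029597]), 'tcp_rot': array([-1.80333357,  1.5688736 ,  1.79206613]), 'ft_force': array([-0.43990249,  0.22224358,  0.52364353]), 'moment': array([-0.01826118, -0.00588656, -0.04998461]), 'gripper_width': 0.08524898782259689}
scene {'camera_matrix': array([[472.83886034,   0.        , 283.31685874],
       [  0.        , 472.83886034, 202.35809142],
       [  0.        ,   0.        ,   1.        ]]), 'position': array([1.29035531, 0.14731747, 0.97600505]), 'attitude': array([0.75866389, 0.00679975, 1.72340293])}
clamp [(0.95, [0.5224, 0.0948, 0.0011]), (0.84, [0.7564, -0.2234, 0.0008])]
clamp_boss [(0.73, [0.2387, 0.3394, 0.0007]), (0.65
[... 1458 characters left out ...]
0312, 0.0087]), (0.6, [0.4232, 0.4151, 0.0026])]
board [(0.95, [0.2822, -0.2096, -0.0023]), (0.56, [0.5321, -0.0749, -0.0019]), (0.41, [0.5189, 0.0948, 0.1616])]
0.9 {'camera_matrix': array([[329.46762736,   0.        , 281.39508148],
       [  0.        , 329.46762736, 210.72008413],
       [  0.        ,   0.        ,   1.        ]]), 'tool_from_camera': array([[-5.89017488e-04,  3.15413433e-01, -9.48954171e-01,
        -1.42098397e-01],
       [ 9.99999359e-01,  1.10374005e-03, -2.53840152e-04,
        -2.95154414e-04],
       [ 9.67334133e-04, -9.48953712e-01, -3.15413881e-01,
        -8.08364588e-02],
       [ 0.00000000e+00,  0.00000000e+00,  0.00000000e+00,
         1.00000000e+00]])}
```

View pics/scene0.png

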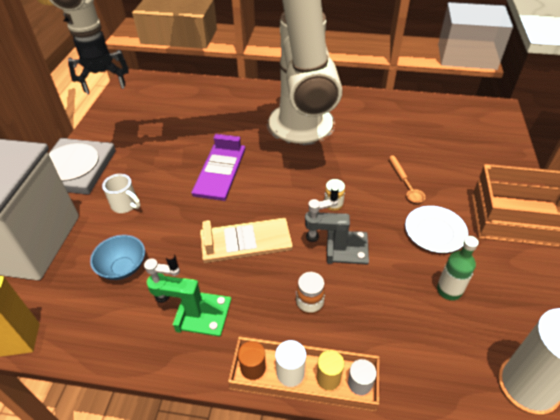

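View pics/top0.png

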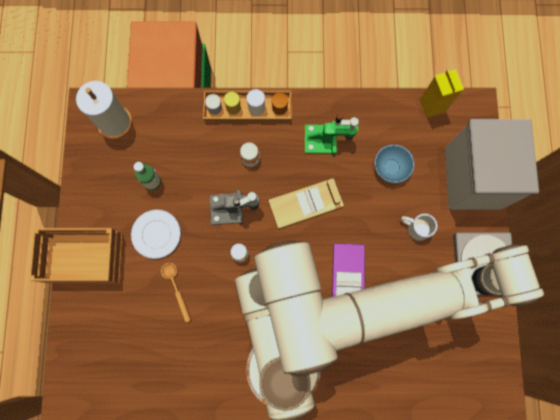

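The scene view shows the dark iron clamp around (325,225), the pale board at (245,240), and the purple and green look-alikes. I'll zoom in on the clamp and the board.

```bash
python3 - <<'E'
import cv2
a=cv2.imread("pics/scene0.png")[170:320,190:390]; cv2.imwrite("pics/sz.png",cv2.resize(a,None,fx=4,fy=4,interpolation=2))
a=cv2.imread("pics/top0.png")[130:280,190:360]; cv2.imwrite("pics/tz.png",cv2.resize(a,None,fx=4,fy=4,interpolation=2))
E
```

```text
(no output)
```

View pics/sz.png

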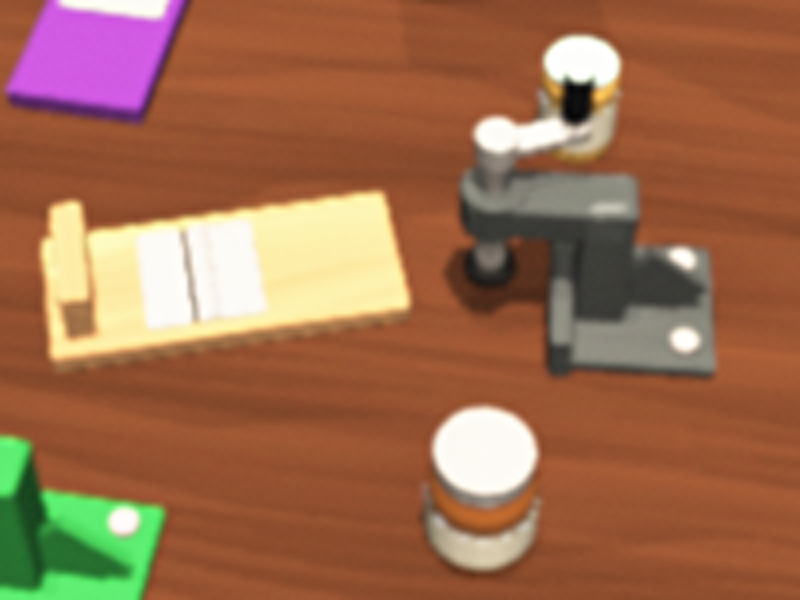

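View pics/tz.png

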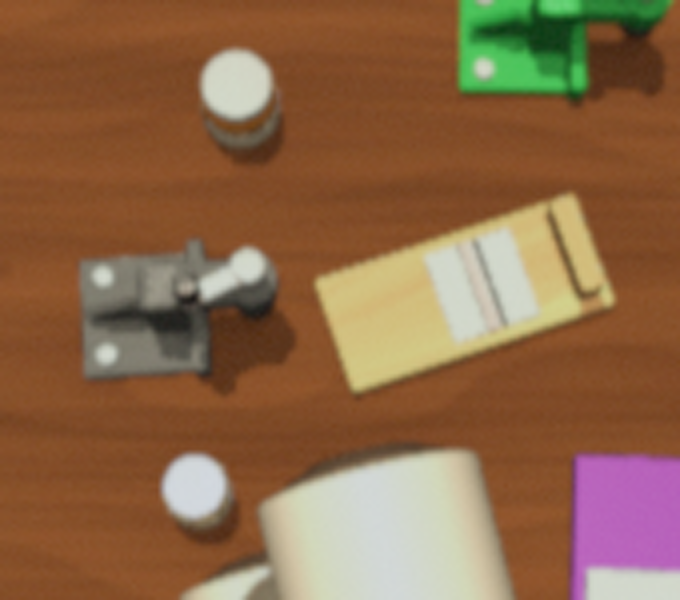

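```bash
cat > h.py <<'E'
import numpy as np, cv2
from scipy.spatial.transform import Rotation as Ro
from bench import monitor, optics, robot
def pose(s=None):
    s=s or monitor.get_state()
    return np.array(s['eef_pos']), Ro.from_euler('xyz',s['tcp_rot']).as_matrix()
def down(yaw):  # tool x down, tool y at world angle yaw (rad)
    y=np.array([np.cos(yaw),np.sin(yaw),0]); x=np.array([0,0,-1.]); return np.c_[x,y,np.cross(x,y)]
def delta(p,yaw):
    p0,R=pose(); Rt=down(yaw)
    print('delta_pos',np.round(R.T@(np.array(p)-p0),4),'ang',np.round(Ro.from_matrix(R.T@Rt).as_rotvec(degrees=True),2))
def cam(n,s=None):
    c=optics.get_calibration(n);K=np.array(c['camera_matrix'])
    if n=='wrist':
        p,R=pose(s);T=np.array(c['tool_from_camera']); return K,p+R@T[:3,3],R@T[:3,:3]
    return K,np.array(c['position']),Ro.from_euler('xyz',c['attitude']).as_matrix()
def ray(C,uv):
    K,p,R=C; v=np.array([(uv[0]-K[0,2])/K[0,0],-(uv[1]-K[1,2])/K[1,1],-1]); return p,R@v
def onz(C,uv,z):
    p,d=ray(C,uv); return p+d*(z-p[2])/d[2]
def proj(C,X):
    K,p,R=C; q=R.T@(np.array(X)-p); return K[0,0]*q[0]/-q[2]+K[0,2], K[1,1]*-q[1]/-q[2]+K[1,2]
def ang(a,b): d=np.array(b)-a; return np.degrees(np.arctan2(d[1],d[0]))
def rep(): 
    s=monitor.get_state(); p,R=pose(s); print('t',round(s['t'],2),'p',np.round(p,4),'yawY',round(float(np.degrees(np.arctan2(R[1,1],R[0,1]))),2),'tilt',np.round(R[:,0],3),'F',np.round(s['ft_force'],2),'M',np.round(s['moment'],2),'w',round(s['gripper_width'],4),'j',np.round(s['joint_pos'],2))
def det(n,k,f='spot_point'):
    print(n,k,[(round(d['conf'],2),[round(float(v),4) for v in d['position']]) for d in getattr(optics,f)(n,k)[:4]])
E
python3 - <<'E'
from h import *
rep()
T=cam('top');S=cam('scene')
tz=lambda u,v:(190+u/4-.375,130+v/4-.375)
sz=lambda u,v:(190+u/4-.375,170+v/4-.375)
P={k:onz(T,tz(*uv),z) for k,uv,z in [('nL',(318,281),.018),('nR',(354,392),.018),('gL',(575,194),.018),('gR',(613,303),.018),('stopA',(190,240),.036),('stopB',(204,373),.036)]}
for k in P: print(k,P[k].round(4))
print('edges',ang(P['gL'],P['nL']),ang(P['gR'],P['nR']),ang(P['nR'],P['nL']),'stop',ang(P['stopB'],P['stopA']))
Q={k:onz(S,sz(*uv),z) for k,uv,z in [('nR?',(384,192),.018),('nL?',(409,306),.018),('cB?',(52,358),.018)]}
for k in Q: print(k,Q[k].round(4))
u=np.radians(108.5)
delta([.5605,-.162,.15],u); delta([.5605,-.162,.15],u+np.pi)
det('top','tin');det('top','jar')
E
```

```text
t 0.9 p [ 0.252  -0.5168  0.2313] yawY -64.0 tilt [ 0. -0. -1.] F [ 0.13  0.05 -0.21] M [-0.   -0.06 -0.04] w 0.0855 j [-1.33  0.16  1.6   0.    1.39 -0.21]
nL [0.543  0.0463 0.018 ]
nR [0.4498 0.0166 0.018 ]
gL [ 0.6173 -0.1682  0.018 ]
gR [ 0.5242 -0.1975  0.018 ]
stopA [0.5736 0.1515 0.036 ]
stopB [0.4625 0.1384 0.036 ]
edges 109.10374009434226 109.15400524612355 17.694140353122314 stop 6.6979733666782515
nR? [0.4492 0.0177 0.018 ]
nL? [0.5435 0.0481 0.018 ]
cB? [ 0.6173 -0.1677  0.018 ]
delta_pos [ 0.0813 -0.1837 -0.4328] ang [-172.5    0.     0. ]
delta_pos [ 0.0813 -0.1837 -0.4328] ang [ 7.5  0.  -0. ]
top tin [(0.49, [0.5341, -0.0742, 0.0025]), (0.48, [0.3644, 0.1398, 0.0041])]
top jar [(0.66, [0.5207, 0.0948, 0.1622]), (0.55, [0.6867, 0.1075, 0.0006])]
```

```bash
python3 - <<'E'
from h import *
delta([.565,-.1665,.15],np.radians(109.1)+np.pi)
E
```

```text
delta_pos [ 0.0813 -0.1777 -0.4349] ang [ 6.9  0.  -0. ]
```

```bash
python3 -m pendant '[{"grip":1,"delta_pos":[0.02,-0.178,-0.435],"angular":[6.9,0,0]},{"grip":1,"delta_pos":[0.02,-0.178,-0.435],"angular":[6.9,0,0]},{"grip":1,"delta_pos":[0.02,-0.178,-0.435],"angular":[6.9,0,0]},{"grip":1,"delta_pos":[0.02,-0.178,-0.435],"angular":[6.9,0,0]},{"grip":1,"delta_pos":[0.02,-0.178,-0.435],"angular":[6.9,0,0]},{"grip":1,"delta_pos":[0.02,-0.178,-0.435],"angular":[6.9,0,0]},{"grip":1,"delta_pos":[0.02,-0.178,-0.435],"angular":[6.9,0,0]},{"grip":1,"delta_pos":[0.02,-0.178,-0.435],"angular":[6.9,0,0]},{"grip":1,"delta_pos":[0.02,-0.178,-0.435],"angular":[6.9,0,0]},{"grip":1,"delta_pos":[0.02,-0.178,-0.435],"angular":[6.9,0,0]},{"grip":1,"delta_pos":[0.02,-0.178,-0.435],"angular":[6.9,0,0]},{"grip":1,"delta_pos":[0.02,-0.178,-0.435],"angular":[6.9,0,0]},{"grip":1,"delta_pos":[0.04,-0.178,-0.435],"angular":[6.9,0,0]},{"grip":1,"delta_pos":[0.081,-0.178,-0.435],"angular":[6.9,0,0]},{"grip":1,"delta_pos":[0.081,-0.178,-0.435],"angular":[6.9,0,0]}]' 60
python3 - <<'E'
from h import *
rep()
cv2.imwrite("pics/w1.png",optics.get_image("wrist")[:,:,::-1])
for k in ("board_grip","board_nose","clamp_stop"): det('wrist',k)
rep()
E
```

```text
t: 2.25
eef_pos: [0.5607, -0.1637, 0.1429]
tcp_rot: [-0.805, 1.558, 2.67]
ft_force: [-1.3, 0.5, -2.5]
gripper_width: 0.0856
t 2.25 p [ 0.5607 -0.1637  0.1429] yawY -70.86 tilt [-0.012  0.006 -1.   ] F [-1.31  0.53 -2.46] M [0.08 0.06 0.04] w 0.0856 j [-0.49  0.27  1.65 -0.    1.24  0.75]
wrist board_grip [(0.87, [0.5636, -0.1627, 0.044])]
wrist board_nose [(0.91, [0.3936, -0.216, 0.007]), (0.6, [0.4936, 0.035, 0.0091])]
wrist clamp_stop []
t 2.45 p [ 0.5658 -0.1671  0.1525] yawY -70.93 tilt [ 0.002 -0.001 -1.   ] F [-0.25  0.15  0.32] M [-0.04  0.03  0.03] w 0.0856 j [-0.49  0.26  1.63 -0.    1.24  0.75]
```

View pics/w1.png

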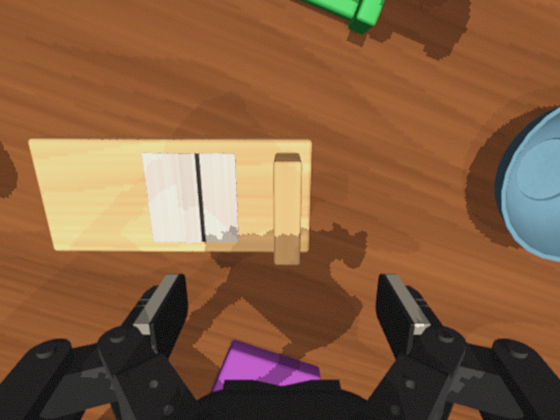

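The cleat (about 288,210) lies centred between the open fingers. Going down.

```bash
python3 -m pendant '[{"grip":1,"delta_pos":[0.04,0,0],"angular":[0,0,0]},{"grip":1,"delta_pos":[0.08,0,0],"angular":[0,0,0]},{"grip":1,"delta_pos":[0.105,0,0],"angular":[0,0,0]},{"grip":1,"delta_pos":[0.12,0,0],"angular":[0,0,0]},{"grip":1,"delta_pos":[0.124,0,0],"angular":[0,0,0]},{"grip":1,"delta_pos":[0.124,0,0],"angular":[0,0,0]},{"grip":1,"delta_pos":[0.124,0,0],"angular":[0,0,0]},{"grip":1,"delta_pos":[0.124,0,0],"angular":[0,0,0]}]' 40
python3 - <<'E'
from h import *
rep()
E
```

```text
t: 3.12
eef_pos: [0.5669, -0.1673, 0.0291]
tcp_rot: [2.316, 1.566, -0.493]
ft_force: [0.7, -0.0, 0.6]
gripper_width: 0.0847
t 3.12 p [ 0.5669 -0.1673  0.0291] yawY -70.91 tilt [ 0.004 -0.002 -1.   ] F [ 0.66 -0.03  0.61] M [-0.08  0.03 -0.05] w 0.0847 j [-0.49  0.43  1.69 -0.    1.01  0.75]
```

```bash
python3 -m pendant '[{"grip":1,"delta_pos":[0.003,0,0],"angular":[0,0,0]},{"grip":0,"delta_pos":[0.003,0,0],"angular":[0,0,0]},{"grip":0,"delta_pos":[0.003,0,0],"angular":[0,0,0]},{"grip":0,"delta_pos":[0.003,0,0],"angular":[0,0,0]},{"grip":0,"delta_pos":[0.003,0,0],"angular":[0,0,0]},{"grip":0,"delta_pos":[0.003,0,0],"angular":[0,0,0]},{"grip":0,"delta_pos":[0.003,0,0],"angular":[0,0,0]},{"grip":0,"delta_pos":[0.003,0,0],"angular":[0,0,0]},{"grip":0,"delta_pos":[0.003,0,0],"angular":[0,0,0]},{"grip":0,"delta_pos":[0.003,0,0],"angular":[0,0,0]}]' 40
python3 - <<'E'
from h import *
rep()
cv2.imwrite("pics/w2.png",optics.get_image("wrist")[:,:,::-1])
a=optics.get_image("scene")[:,:,::-1]; cv2.imwrite("pics/s2.png",cv2.resize(a[170:320,190:390],None,fx=4,fy=4,interpolation=2))
rep()
E
```

```text
t: 3.95
eef_pos: [0.565, -0.1659, 0.0234]
tcp_rot: [-1.926, 1.571, 1.549]
ft_force: [-0.2, 1.8, 2.2]
gripper_width: 0.0192
t 3.95 p [ 0.565  -0.1659  0.0234] yawY -70.9 tilt [ 0.  0. -1.] F [-0.16  1.79  2.16] M [ 0.29  0.17 -0.04] w 0.0192 j [-0.49  0.44  1.7   0.    1.01  0.75]
t 4.05 p [ 0.565  -0.1659  0.0234] yawY -70.9 tilt [-0.  0. -1.] F [-0.33  2.63  3.48] M [ 0.31  0.12 -0.03] w 0.0196 j [-0.49  0.44  1.7   0.    1.01  0.75]
```

View pics/w2.png

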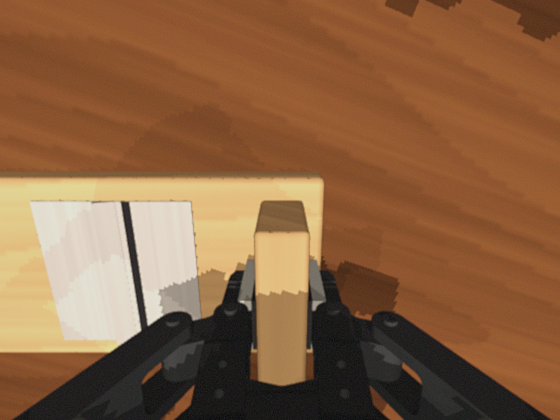

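View pics/s2.png

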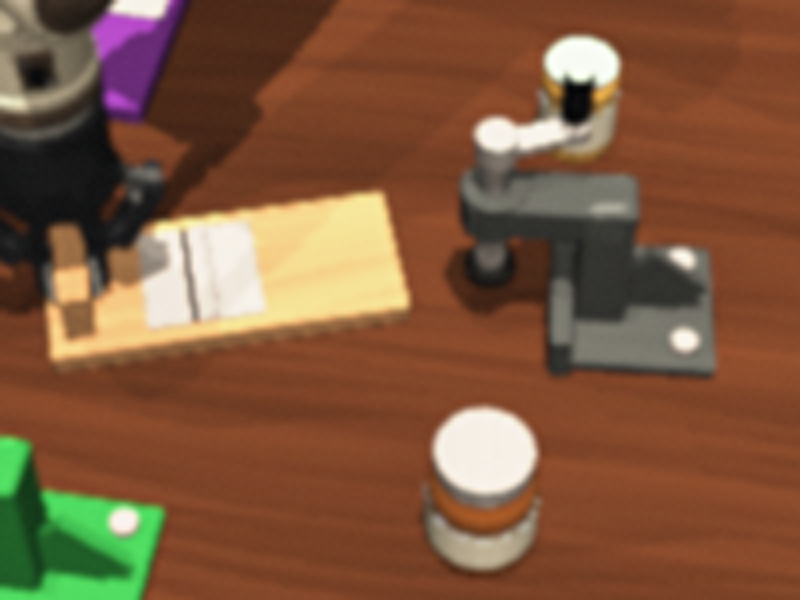

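The cleat is gripped and the board hasn't moved. Next I need the clamp's yaw more precisely.

```bash
python3 - <<'E'
import cv2,numpy as np
f=lambda a:np.clip(a.astype(float)*1.8,0,255).astype('uint8')
a=cv2.imread("pics/scene0.png")[205:270,295:375]; cv2.imwrite("pics/sc.png",f(cv2.resize(a,None,fx=9,fy=9,interpolation=2)))
a=cv2.imread("pics/top0.png")[180:235,200:270]; cv2.imwrite("pics/tc.png",f(cv2.resize(a,None,fx=10,fy=10,interpolation=2)))
E
```

```text
(no output)
```

View pics/sc.png

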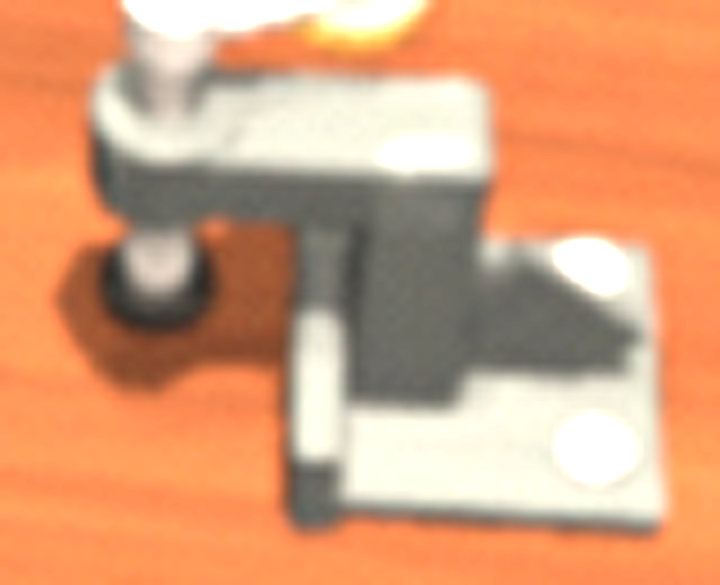

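View pics/tc.png

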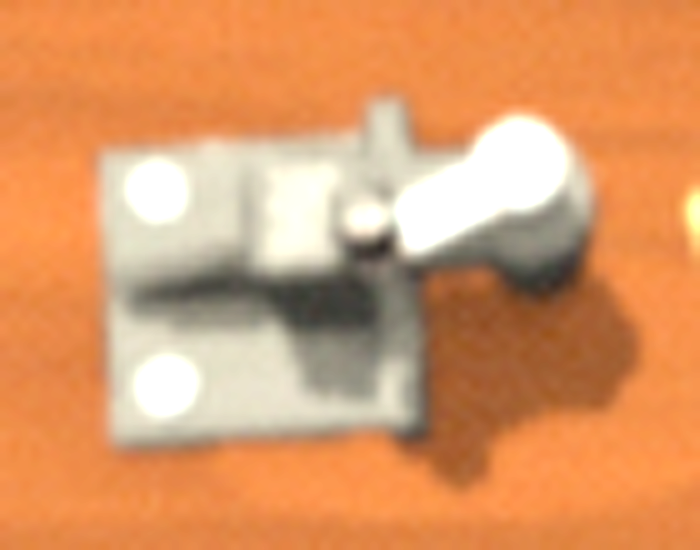

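```bash
python3 - <<'E'
from h import *
T=cam('top');S=cam('scene')
t=lambda u,v:(200+u/10-.45,180+v/10-.45)
s=lambda u,v:(295+u/9-.44,205+v/9-.44)
def a(C,f,p,q,z): P=onz(C,f(*p),z);Q=onz(C,f(*q),z); print(P.round(4),Q.round(4),round(ang(P,Q),2),'mid',((P+Q)/2).round(4))
print('bolts');a(T,t,(165,385),(156,191),.012);a(S,s,(593,263),(597,447),.012)
print('base far edge');a(T,t,(118,440),(102,152),.008);a(S,s,(650,245),(662,515),.008)
print('base side edge');a(T,t,(400,428),(118,440),.008);a(T,t,(365,135),(105,152),.008);a(S,s,(345,503),(660,515),.008)
print('stop front');a(T,t,(425,430),(408,100),.036);a(S,s,(290,460),(300,310),.036)
print('arm side');a(S,s,(180,178),(490,178),.115);a(S,s,(200,75),(480,78),.115)
print('hub');print(onz(T,t(518,165),.162),onz(S,s(172,-10),.162))
E
```

```text
bolts
[0.483  0.2215 0.012 ] [0.5487 0.226  0.012 ] 3.95 mid [0.5159 0.2237 0.012 ]
[0.4714 0.2207 0.012 ] [0.5389 0.2246 0.012 ] 3.3 mid [0.5052 0.2226 0.012 ]
base far edge
[0.4653 0.237  0.008 ] [0.563  0.2448 0.008 ] 4.57 mid [0.5141 0.2409 0.008 ]
[0.4587 0.2373 0.008 ] [0.557  0.2438 0.008 ] 3.76 mid [0.5078 0.2406 0.008 ]
base side edge
[0.4693 0.144  0.008 ] [0.4653 0.237  0.008 ] 92.43 mid [0.4673 0.1905 0.008 ]
[0.5687 0.1571 0.008 ] [0.563  0.2438 0.008 ] 93.8 mid [0.5658 0.2004 0.008 ]
[0.5659 0.1559 0.008 ] [0.5571 0.2433 0.008 ] 95.75 mid [0.5615 0.1996 0.008 ]
stop front
[0.4636 0.1338 0.036 ] [0.5739 0.1409 0.036 ] 3.66 mid [0.5187 0.1373 0.036 ]
[0.5745 0.1395 0.036 ] [0.5213 0.1376 0.036 ] -177.92 mid [0.5479 0.1385 0.036 ]
arm side
[0.5455 0.1028 0.115 ] [0.5334 0.1845 0.115 ] 98.41 mid [0.5395 0.1436 0.115 ]
[0.5078 0.1042 0.115 ] [0.4978 0.1797 0.115 ] 97.56 mid [0.5028 0.142  0.115 ]
hub
[0.52270385 0.09802657 0.162     ] [0.52159775 0.09612967 0.162     ]
```

```bash
python3 - <<'E'
from h import *
delta([.5367,-.0920,.0234],np.radians(94.5)+np.pi)
E
```

```text
delta_pos [ 0.     -0.0791  0.0026] ang [14.6  -0.    0.02]
```

```bash
python3 -m pendant '[{"grip":0,"delta_pos":[0,-0.005,0],"angular":[3,0,0]},{"grip":0,"delta_pos":[0,-0.015,0],"angular":[6,0,0]},{"grip":0,"delta_pos":[0,-0.028,0.001],"angular":[9,0,0]},{"grip":0,"delta_pos":[0,-0.042,0.001],"angular":[12,0,0]},{"grip":0,"delta_pos":[0,-0.056,0.002],"angular":[14.6,0,0]},{"grip":0,"delta_pos":[0,-0.068,0.0025],"angular":[14.6,0,0]},{"grip":0,"delta_pos":[0,-0.079,0.0025],"angular":[14.6,0,0]},{"grip":0,"delta_pos":[0,-0.079,0.0025],"angular":[14.6,0,0]},{"grip":0,"delta_pos":[0,-0.079,0.0025],"angular":[14.6,0,0]},{"grip":0,"delta_pos":[0,-0.079,0.0025],"angular":[14.6,0,0]}]'
python3 - <<'E'
from h import *
rep()
f=lambda a:np.clip(a.astype(float)*1.5,0,255).astype('uint8')
T=optics.get_image("top")[:,:,::-1];S=optics.get_image("scene")[:,:,::-1]
cv2.imwrite("pics/top3.png",T);cv2.imwrite("pics/scene3.png",S)
cv2.imwrite("pics/tc3.png",f(cv2.resize(T[170:250,195:335],None,fx=5.7,fy=5.7,interpolation=2)))
cv2.imwrite("pics/sc3.png",f(cv2.resize(S[200:275,235:375],None,fx=5.7,fy=5.7,interpolation=2)))
rep()
E
```

```text
t: 4.88
eef_pos: [0.5365, -0.0912, 0.0234]
tcp_rot: [-1.185, 1.569, 2.036]
ft_force: [-2.6, 5.2, 5.2]
gripper_width: 0.0194
t 4.88 p [ 0.5365 -0.0912  0.0234] yawY -85.44 tilt [-0.001  0.002 -1.   ] F [-2.57  5.17  5.17] M [0.75 0.2  0.02] w 0.0194 j [-0.39  0.34  1.83  0.    0.97  1.1 ]
t 4.98 p [ 0.5365 -0.0913  0.0234] yawY -85.45 tilt [-0.001  0.002 -1.   ] F [-2.68  5.35  6.29] M [0.74 0.26 0.02] w 0.0197 j [-0.39  0.34  1.83  0.    0.97  1.1 ]
```

View pics/tc3.png

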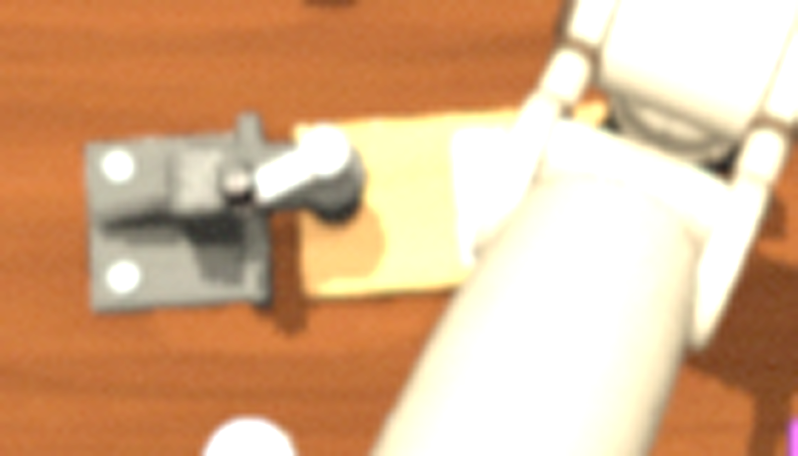

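View pics/sc3.png

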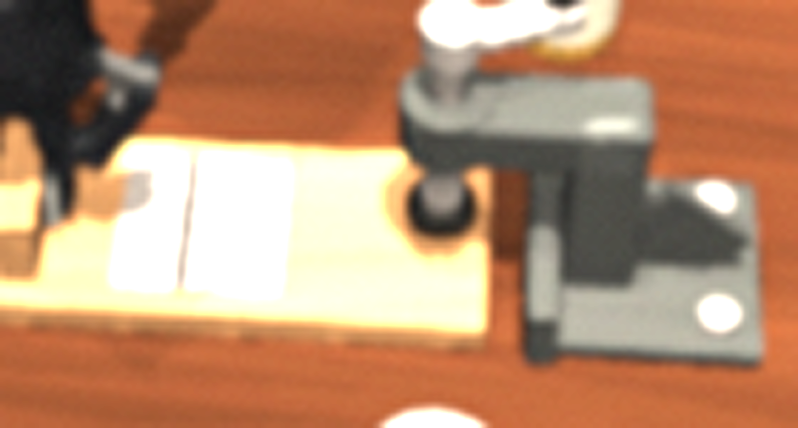

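```bash
python3 - <<'E'
from h import *
f=lambda a:np.clip(a.astype(float)*1.4,0,255).astype('uint8')
T=cv2.imread("pics/top3.png");S=cv2.imread("pics/scene3.png")
cv2.imwrite("pics/tc4.png",f(cv2.resize(T[185:228,205:265],None,fx=13,fy=13,interpolation=2)))
cv2.imwrite("pics/sc4.png",f(cv2.resize(S[215:270,310:370],None,fx=13,fy=11,interpolation=2)[:600]))
E
```

```text
(no output)
```

View pics/tc4.png

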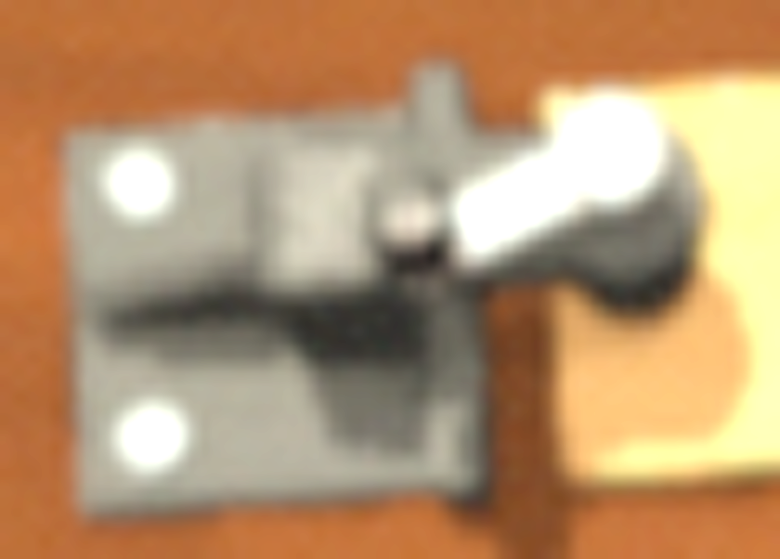

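View pics/sc4.png

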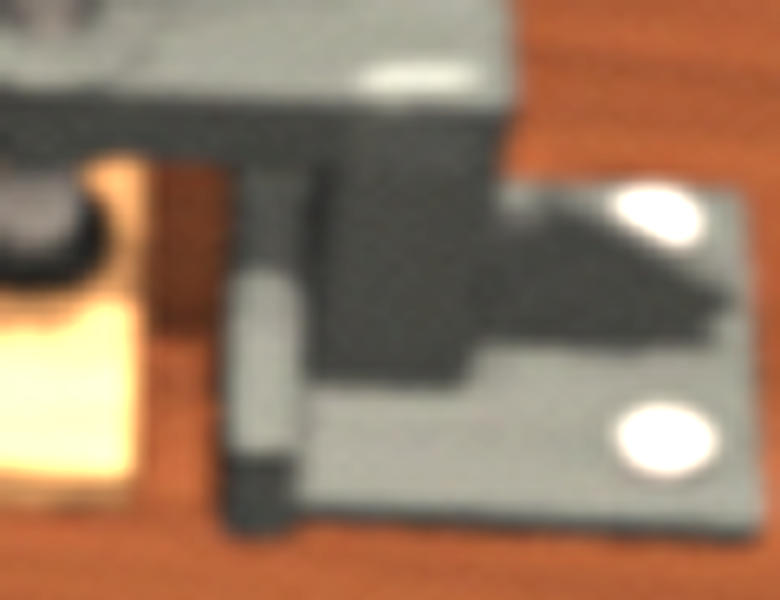

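```bash
python3 - <<'E'
from h import *
T=cam('top');S=cam('scene')
t=lambda u,v:(205+u/13-.46,185+v/13-.46)
s=lambda u,v:(310+u/13-.46,215+v/11-.46)
def a(C,f,p,q,z): P=onz(C,f(*p),z);Q=onz(C,f(*q),z); print(P.round(4),Q.round(4),round(ang(P,Q),2),'mid',((P+Q)/2).round(4))
print('nose');a(T,t,(570,480),(540,95),.018)
a(S,s,(133,480),(147,170),.018)
print('bolts');a(T,t,(151,437),(139,185),.012);a(S,s,(660,213),(666,440),.012)
print('far');a(T,t,(82,512),(65,133),.008);a(S,s,(740,185),(760,530),.006)
print('side');a(T,t,(430,490),(85,512),.008);a(T,t,(400,108),(65,132),.008);a(S,s,(300,505),(755,528),.008)
print('stop front');a(T,t,(485,470),(465,68),.036);a(S,s,(224,455),(234,275),.036)
u=np.array([np.cos(np.radians(94.55)),np.sin(np.radians(94.55)),0]);print(np.array([.5365,-.0913,.04])+.21*u)
E
```

```text
nose
[0.4704 0.1143 0.018 ] [0.5704 0.123  0.018 ] 5.0 mid [0.5204 0.1186 0.018 ]
[0.5712 0.1227 0.018 ] [0.4788 0.1163 0.018 ] -176.05 mid [0.525  0.1195 0.018 ]
bolts
[0.4827 0.2211 0.012 ] [0.5483 0.2257 0.012 ] 4.01 mid [0.5155 0.2234 0.012 ]
[0.4719 0.2203 0.012 ] [0.54   0.2243 0.012 ] 3.34 mid [0.506  0.2223 0.012 ]
far
[0.4641 0.2386 0.008 ] [0.5629 0.2455 0.008 ] 3.98 mid [0.5135 0.2421 0.008 ]
[0.4556 0.2366 0.006 ] [0.5585 0.2438 0.006 ] 3.99 mid [0.507  0.2402 0.006 ]
side
[0.4697 0.1504 0.008 ] [0.4641 0.2379 0.008 ] 93.66 mid [0.4669 0.1941 0.008 ]
[0.5694 0.1596 0.008 ] [0.5631 0.2455 0.008 ] 94.17 mid [0.5663 0.2025 0.008 ]
[0.566  0.1552 0.008 ] [0.5596 0.2426 0.008 ] 94.21 mid [0.5628 0.1989 0.008 ]
stop front
[0.4697 0.1345 0.036 ] [0.5731 0.141  0.036 ] 3.56 mid [0.5214 0.1378 0.036 ]
[0.5752 0.1395 0.036 ] [0.5232 0.1368 0.036 ] -177.02 mid [0.5492 0.1382 0.036 ]
[0.5198409  0.11803818 0.04      ]
```

```bash
python3 - <<'E'
from h import *
delta([.5336,-.0762,.0234],np.radians(93.95)+np.pi)
E
```

```text
delta_pos [ 0.0001 -0.0152  0.0017] ang [0.6  0.06 0.13]
```

```bash
python3 -m pendant '[{"grip":0,"delta_pos":[0,-0.003,0.0005],"angular":[0.3,0,0]},{"grip":0,"delta_pos":[0,-0.006,0.001],"angular":[0.6,0,0]},{"grip":0,"delta_pos":[0,-0.009,0.0017],"angular":[0.6,0,0]},{"grip":0,"delta_pos":[0,-0.012,0.0017],"angular":[0.6,0,0]},{"grip":0,"delta_pos":[0,-0.015,0.0017],"angular":[0.6,0,0]},{"grip":0,"delta_pos":[0,-0.015,0.0017],"angular":[0.6,0,0]},{"grip":0,"delta_pos":[0,-0.015,0.0017],"angular":[0.6,0,0]},{"grip":0,"delta_pos":[0,-0.015,0.0017],"angular":[0.6,0,0]}]'
python3 -c "from h import *; rep()"
python3 -m pendant '[{"grip":0,"delta_pos":[0,-0.001,0],"angular":[0,0,0]},{"grip":0,"delta_pos":[0,-0.002,0],"angular":[0,0,0]},{"grip":0,"delta_pos":[0,-0.002,0],"angular":[0,0,0]},{"grip":0,"delta_pos":[0,-0.002,0],"angular":[0,0,0]}]'
python3 -c "from h import *; rep()"
```

```text
t: 5.65
eef_pos: [0.534, -0.0771, 0.0234]
tcp_rot: [-1.849, 1.57, 1.36]
ft_force: [-0.3, 1.5, 3.0]
gripper_width: 0.0198
t 5.65 p [ 0.534  -0.0771  0.0234] yawY -86.1 tilt [ 0.     0.001 -1.   ] F [-0.29  1.52  3.03] M [-0.01 -0.06 -0.05] w 0.0198 j [-0.37  0.33  1.84  0.    0.97  1.13]
t: 5.98
eef_pos: [0.5339, -0.0757, 0.0234]
tcp_rot: [2.236, 1.57, -0.838]
ft_force: [0.3, -2.5, 2.3]
gripper_width: 0.0199
t 5.98 p [ 0.5339 -0.0757  0.0234] yawY -86.1 tilt [ 0. -0. -1.] F [ 0.34 -2.46  2.3 ] M [-0.47 -0.04  0.09] w 0.0199 j [-0.36  0.33  1.84 -0.    0.97  1.14]
```

```bash
python3 -m pendant '[{"grip":0,"delta_pos":[0,-0.001,0],"angular":[0,0,0]},{"grip":0,"delta_pos":[0,-0.002,0],"angular":[0,0,0]},{"grip":0,"delta_pos":[0,-0.002,0],"angular":[0,0,0]},{"grip":0,"delta_pos":[0,-0.002,0],"angular":[0,0,0]}]'
python3 -c "from h import *; rep()"
python3 -m pendant '[{"grip":0,"delta_pos":[0,-0.001,0],"angular":[0,0,0]},{"grip":0,"delta_pos":[0,-0.002,0],"angular":[0,0,0]},{"grip":0,"delta_pos":[0,-0.002,0],"angular":[0,0,0]},{"grip":0,"delta_pos":[0,-0.002,0],"angular":[0,0,0]}]'
python3 -c "from h import *; rep()"
```

```text
t: 6.32
eef_pos: [0.5337, -0.0736, 0.0234]
tcp_rot: [2.379, 1.57, -0.695]
ft_force: [-0.5, -2.9, 2.8]
gripper_width: 0.0195
t 6.32 p [ 0.5337 -0.0736  0.0234] yawY -86.1 tilt [ 0. -0. -1.] F [-0.46 -2.92  2.77] M [-0.57 -0.   -0.02] w 0.0195 j [-0.36  0.33  1.84 -0.    0.97  1.14]
t: 6.65
eef_pos: [0.5344, -0.0733, 0.0238]
tcp_rot: [2.061, 1.567, -1.012]
ft_force: [2.4, -10.7, 0.0]
gripper_width: 0.0196
t 6.65 p [ 0.5344 -0.0733  0.0238] yawY -86.05 tilt [ 0.002 -0.003 -1.   ] F [  2.45 -10.7    0.04] M [-1.33 -0.08  0.3 ] w 0.0196 j [-0.36  0.33  1.84 -0.    0.96  1.14]
```

Contact with the stop at about 10 N. The moment suggests one corner touched first. I'll open the jaws slightly and nudge with the rear finger only, so the board can square itself against the stop.

```bash
python3 -m pendant '[{"grip":0.36,"delta_pos":[0,0,0],"angular":[0,0,0]},{"grip":0.36,"delta_pos":[0,0.001,0],"angular":[0,0,0]},{"grip":0.36,"delta_pos":[0,0.001,0],"angular":[0,0,0]},{"grip":0.36,"delta_pos":[0,0.001,0],"angular":[0,0,0]},{"grip":0.36,"delta_pos":[0,0.001,0],"angular":[0,0,0]}]'
python3 - <<'E'
from h import *
rep()
f=lambda a:np.clip(a.astype(float)*1.4,0,255).astype('uint8')
T=optics.get_image("top")[:,:,::-1];S=optics.get_image("scene")[:,:,::-1]
cv2.imwrite("pics/top5.png",T);cv2.imwrite("pics/scene5.png",S)
a=cv2.resize(T[185:228,205:265],None,fx=9,fy=9,interpolation=2)[:,:540];b=cv2.resize(S[215:270,300:350],None,fx=5,fy=387/55,interpolation=2)
cv2.imwrite("pics/c5.png",f(np.hstack([a,b[:387]])))
E
```

```text
t: 7.07
eef_pos: [0.5331, -0.0719, 0.0229]
tcp_rot: [-0.744, 1.57, 2.466]
ft_force: [0.0, -0.5, 0.7]
gripper_width: 0.0309
t 7.07 p [ 0.5331 -0.0719  0.0229] yawY -86.09 tilt [-0.001  0.001 -1.   ] F [ 0.01 -0.45  0.73] M [ 0.   -0.04 -0.01] w 0.0309 j [-0.36  0.33  1.85  0.    0.97  1.14]
```

View pics/c5.png

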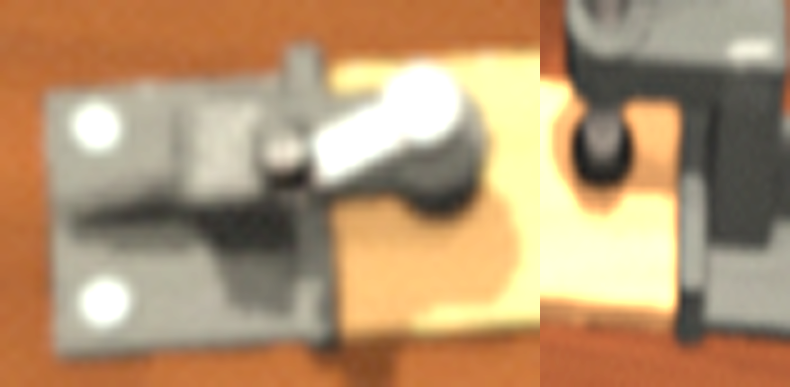

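```bash
python3 -m pendant '[{"grip":0.36,"delta_pos":[0,-0.002,0],"angular":[0,0,0]},{"grip":0.36,"delta_pos":[0,-0.004,0],"angular":[0,0,0]},{"grip":0.36,"delta_pos":[0,-0.006,0],"angular":[0,0,0]},{"grip":0.36,"delta_pos":[0,-0.007,0],"angular":[0,0,0]},{"grip":0.36,"delta_pos":[0,-0.007,0],"angular":[0,0,0]},{"grip":0.36,"delta_pos":[0,-0.007,0],"angular":[0,0,0]}]'
python3 -c "from h import *; rep()"
python3 -m pendant '[{"grip":0.36,"delta_pos":[0,-0.001,0],"angular":[0,0,0]},{"grip":0.36,"delta_pos":[0,-0.002,0],"angular":[0,0,0]},{"grip":0.36,"delta_pos":[0,-0.002,0],"angular":[0,0,0]},{"grip":0.36,"delta_pos":[0,-0.002,0],"angular":[0,0,0]}]'
python3 -c "from h import *; rep()"
```

```text
t: 7.67
eef_pos: [0.5337, -0.0679, 0.0239]
tcp_rot: [1.805, 1.566, -1.268]
ft_force: [-0.7, -10.0, -0.5]
gripper_width: 0.0307
t 7.67 p [ 0.5337 -0.0679  0.0239] yawY -86.06 tilt [ 0.001 -0.005 -1.   ] F [-0.65 -9.99 -0.49] M [-1.42  0.16  0.01] w 0.0307 j [-0.35  0.33  1.85 -0.    0.96  1.16]
t: 8.0
eef_pos: [0.5341, -0.0678, 0.0245]
tcp_rot: [1.801, 1.563, -1.271]
ft_force: [-0.8, -16.7, 1.0]
gripper_width: 0.0314
t 8.0 p [ 0.5341 -0.0678  0.0245] yawY -86.04 tilt [ 0.002 -0.008 -1.   ] F [ -0.77 -16.68   0.97] M [-2.49  0.27  0.03] w 0.0314 j [-0.35  0.33  1.85 -0.01  0.96  1.16]
```

```bash
python3 -m pendant '[{"grip":0.36,"delta_pos":[0,0.004,0],"angular":[0,0,0]},{"grip":0.7,"delta_pos":[0,0.008,0],"angular":[0,0,0]},{"grip":1,"delta_pos":[0,0.008,0],"angular":[0,0,0]},{"grip":1,"delta_pos":[0,0.008,0],"angular":[0,0,0]},{"grip":1,"delta_pos":[0,0.008,0],"angular":[0,0,0]},{"grip":1,"delta_pos":[-0.03,0.008,0],"angular":[0,0,0]},{"grip":1,"delta_pos":[-0.07,0.008,0],"angular":[0,0,0]},{"grip":1,"delta_pos":[-0.11,0.008,0],"angular":[0,0,0]},{"grip":1,"delta_pos":[-0.15,0.008,0],"angular":[0,0,0]},{"grip":1,"delta_pos":[-0.19,0.008,0],"angular":[0,0,0]},{"grip":1,"delta_pos":[-0.23,0.008,0],"angular":[0,0,0]},{"grip":1,"delta_pos":[-0.23,0.008,0],"angular":[0,0,0]},{"grip":1,"delta_pos":[-0.23,0.008,0],"angular":[0,0,0]},{"grip":1,"delta_pos":[-0.23,0.008,0],"angular":[0,0,0]}]'
python3 - <<'E'
from h import *
rep()
s=monitor.get_state();cv2.imwrite("pics/w6.png",optics.get_image("wrist")[:,:,::-1])
for k in ("crank_hub","knob_mid","clamp_boss","clamp_stop"): det('wrist',k)
optics.get_image("scene");det('scene','knob_mid');det('scene','crank_hub')
rep()
E
```

```text
t: 9.17
eef_pos: [0.5331, -0.071, 0.2526]
tcp_rot: [-0.602, 1.57, 2.608]
ft_force: [-0.2, 0.7, -0.4]
gripper_width: 0.0856
t 9.17 p [ 0.5331 -0.071   0.2526] yawY -86.08 tilt [-0.001  0.    -1.   ] F [-0.17  0.74 -0.43] M [ 0.04 -0.01  0.  ] w 0.0856 j [-0.36  0.05  1.67  0.    1.42  1.14]
wrist crank_hub [(0.67, [0.52, 0.0986, 0.1586]), (0.6, [0.5178, 0.0909, 0.1183])]
wrist knob_mid []
wrist clamp_boss []
wrist clamp_stop [(0.98, [0.5179, 0.1358, 0.0088])]
scene knob_mid [(0.61, [0.7549, -0.1718, 0.1934]), (0.43, [0.4992, 0.1421, 0.1777])]
scene crank_hub [(0.61, [0.7574, -0.2216, 0.1825]), (0.59, [0.5189, 0.0956, 0.1619]), (0.31, [0.5135, 0.1352, 0.0106])]
t 9.57 p [ 0.5332 -0.0714  0.2526] yawY -86.1 tilt [-0.001  0.    -1.   ] F [ 0.44 -0.23  0.27] M [ 0.08 -0.   -0.01] w 0.0853 j [-0.36  0.05  1.67  0.    1.42  1.14]
```

View pics/w6.png

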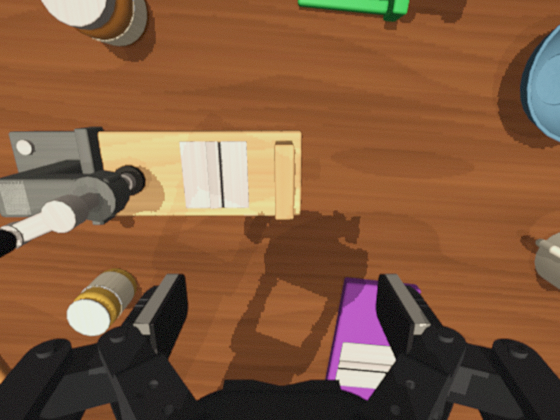

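```bash
python3 - <<'E'
import cv2
a=cv2.imread("pics/w6.png")[115:235,0:160]; cv2.imwrite("pics/w6z.png",cv2.resize(a,None,fx=5,fy=5,interpolation=2))
E
```

```text
(no output)
```

View pics/w6z.png

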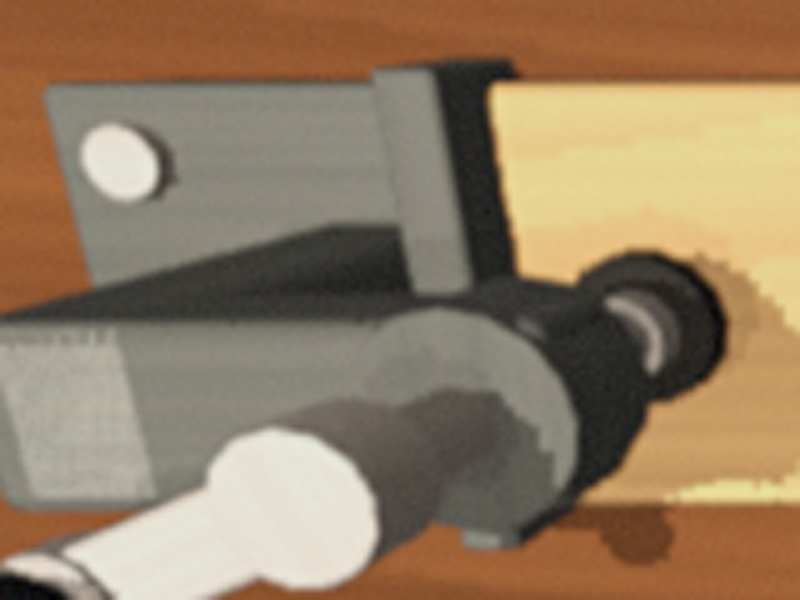

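```bash
python3 - <<'E'
from h import *
W=cam('wrist')
z=lambda u,v:(u/5-.4,115+v/5-.4)
pr=lambda n,q:print(n,q.round(4))
A=onz(W,z(490,83),.018);pr('board noseFar',A)
B=onz(W,(300.5,131),.018);C=onz(W,(301,214.5),.018);pr('rear far',B);pr('rear near',C)
print('board side ang',ang(B,A),'rear',ang(C,B))
D=onz(W,z(432,68),.036);E=onz(W,z(473,290),.036);F=onz(W,z(528,545),.036);pr('stop front far',D);pr('E',E);pr('stop near',F);print(ang(E,D),ang(F,D))
D=onz(W,z(518,70),.0);E=onz(W,z(490,83),.018)
u=np.array([np.cos(np.radians(94)),np.sin(np.radians(94)),0]);v=np.array([u[1],-u[0],0])
P=cam
st=(onz(W,z(432,68),.036)+F)/2
for n,q in (('A',A),('B',B),('C',C),('stopfar',onz(W,z(432,68),.036)),('stopnear',F),('axis',np.array([.5217,.0965,0]))): print(n,'along',round(float((q-st)@u),4),'lat',round(float((q-st)@v),4))
E
```

```text
board noseFar [0.5682 0.1366 0.018 ]
rear far [ 0.5836 -0.0892  0.018 ]
rear near [ 0.4854 -0.0982  0.018 ]
board side ang 93.89861909748483 rear 5.245726194800869
stop front far [0.5727 0.1388 0.036 ]
E [0.5251 0.1355 0.036 ]
stop near [0.4652 0.1295 0.036 ]
3.9704989540003317 4.946440280087062
A along -0.001 lat 0.0493
B along -0.2273 lat 0.0489
C along -0.2294 lat -0.0496
stopfar along 0.0009 lat 0.0539
stopnear along -0.0009 lat -0.0539
axis along -0.0378 lat 0.0002
```

```bash
python3 - <<'E'
from h import *
delta([.4995,.1418,.235],np.radians(-86))
E
```

```text
delta_pos [ 0.0177 -0.215   0.0191] ang [-0.1   0.07  0.03]
```

```bash
python3 -m pendant '[{"grip":0.47,"delta_pos":[0,-0.04,0.004],"angular":[0,0,0]},{"grip":0.47,"delta_pos":[0,-0.08,0.008],"angular":[0,0,0]},{"grip":0.47,"delta_pos":[0,-0.12,0.012],"angular":[0,0,0]},{"grip":0.47,"delta_pos":[0,-0.16,0.016],"angular":[0,0,0]},{"grip":0.47,"delta_pos":[0,-0.195,0.019],"angular":[0,0,0]},{"grip":0.47,"delta_pos":[0.01,-0.215,0.019],"angular":[0,0,0]},{"grip":0.47,"delta_pos":[0.018,-0.215,0.019],"angular":[0,0,0]},{"grip":0.47,"delta_pos":[0.018,-0.215,0.019],"angular":[0,0,0]},{"grip":0.47,"delta_pos":[0.018,-0.215,0.019],"angular":[0,0,0]},{"grip":0.47,"delta_pos":[0.018,-0.215,0.019],"angular":[0,0,0]},{"grip":0.47,"delta_pos":[0.018,-0.215,0.019],"angular":[0,0,0]}]'
python3 - <<'E'
from h import *
rep()
cv2.imwrite("pics/w7.png",optics.get_image("wrist")[:,:,::-1])
for k in ("crank_hub","knob_mid"): det('wrist',k)
W=cam('wrist');print('proj knob top',proj(W,[.4995,.1418,.1988]),'hub',proj(W,[.5215,.096,.162]))
a=optics.get_image("scene")[:,:,::-1]; cv2.imwrite("pics/s7.png",cv2.resize(a[130:280,240:440],None,fx=4,fy=4,interpolation=2))
E
```

```text
t: 10.48
eef_pos: [0.5005, 0.1406, 0.2358]
tcp_rot: [2.935, 1.57, -0.14]
ft_force: [0.0, -0.4, -0.2]
gripper_width: 0.0401
t 10.48 p [0.5005 0.1406 0.2358] yawY -86.21 tilt [ 0.001 -0.    -1.   ] F [ 0.03 -0.36 -0.18] M [ 0.02  0.06 -0.02] w 0.0401 j [ 0.04  0.01  1.75 -0.    1.38  1.55]
wrist crank_hub [(0.86, [0.5209, 0.0965, 0.1586])]
wrist knob_mid [(0.83, [0.4962, 0.1407, 0.178])]
proj knob top (np.float64(280.26936418556176), np.float64(246.00610342956827)) hub (np.float64(349.5397334798188), np.float64(198.0963176378482))
```

View pics/w7.png

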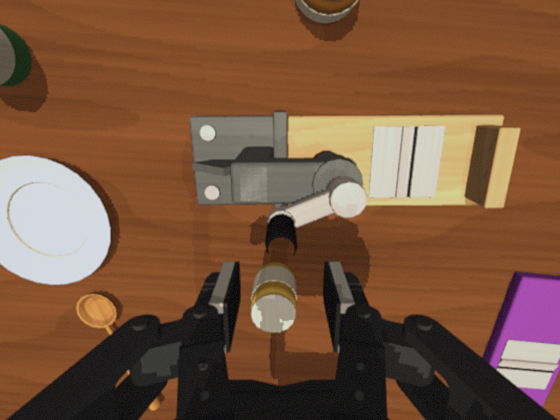

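View pics/s7.png

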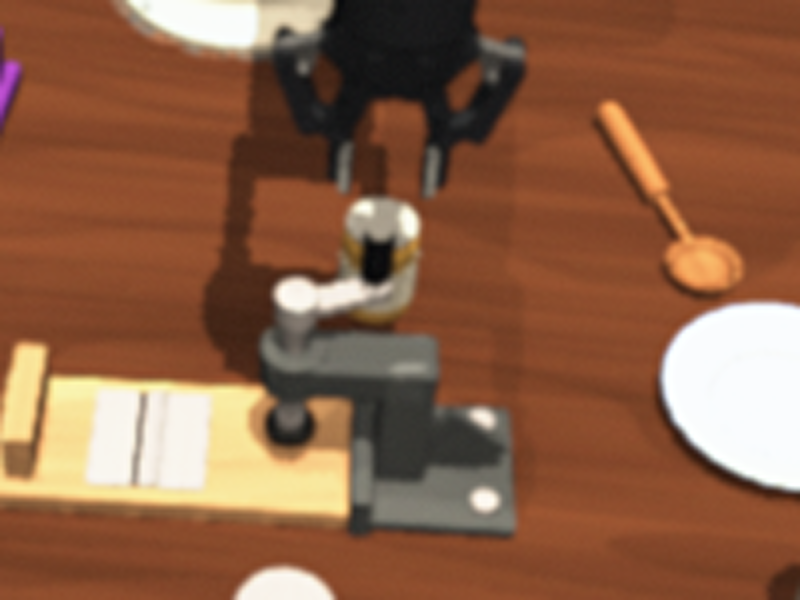

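```bash
python3 -m pendant '[{"grip":0.47,"delta_pos":[0.025,-0.001,0.002],"angular":[0,0,0]},{"grip":0.47,"delta_pos":[0.05,-0.001,0.002],"angular":[0,0,0]},{"grip":0.47,"delta_pos":[0.065,-0.001,0.002],"angular":[0,0,0]},{"grip":0.47,"delta_pos":[0.069,-0.001,0.002],"angular":[0,0,0]},{"grip":0.47,"delta_pos":[0.069,-0.001,0.002],"angular":[0,0,0]},{"grip":0.47,"delta_pos":[0.069,-0.001,0.002],"angular":[0,0,0]},{"grip":0,"delta_pos":[0.069,-0.001,0.002],"angular":[0,0,0]},{"grip":0,"delta_pos":[0.069,-0.001,0.002],"angular":[0,0,0]},{"grip":0,"delta_pos":[0.069,-0.001,0.002],"angular":[0,0,0]},{"grip":0,"delta_pos":[0.069,-0.001,0.002],"angular":[0,0,0]},{"grip":0,"delta_pos":[0.069,-0.001,0.002],"angular":[0,0,0]}]' 40
python3 - <<'E'
from h import *
rep()
cv2.imwrite("pics/w8.png",optics.get_image("wrist")[:,:,::-1])
E
```

```text
t: 11.6
eef_pos: [0.4994, 0.1414, 0.1682]
tcp_rot: [2.537, 1.566, -0.537]
ft_force: [-0.0, -5.4, 2.7]
gripper_width: 0.0184
t 11.6 p [0.4994 0.1414 0.1682] yawY -86.11 tilt [ 0.004 -0.002 -1.   ] F [-0.01 -5.39  2.69] M [-0.76 -0.05 -0.02] w 0.0184 j [ 0.04  0.07  1.82 -0.    1.25  1.55]
```

View pics/w8.png

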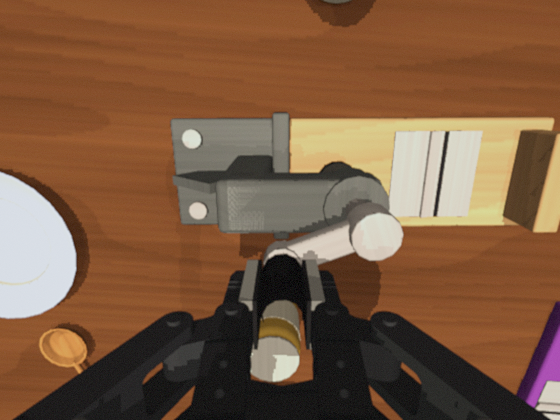

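Knob pinched; the image shows it between the pads at about (280,285). Now I'll work out the circle in tool axes.

```bash
cat > circ.py <<'E'
import sys
from h import *
c=np.array([.5210,.0963]); 
def rows(steps,r=.050):
    p,R=pose(); d=p[:2]-c; f=np.arctan2(d[1],d[0]); print('phi',np.degrees(f).round(1),'r',np.hypot(*d).round(4))
    for a in steps:
        g=f-np.radians(a); q=np.r_[c+r*np.array([np.cos(g),np.sin(g)])-(c+r*np.array([np.cos(f),np.sin(f)])),-.016*a/360]
        print(a,(R.T@q).round(4).tolist())
rows([float(x) for x in sys.argv[1:]])
E
python3 circ.py $(seq 12 12 240)
```

```text
phi 115.6 r 0.0501
12.0 [0.0006, -0.0028, -0.0101]
24.0 [0.0011, -0.0035, -0.0205]
36.0 [0.0017, -0.002, -0.0308]
48.0 [0.0023, 0.0016, -0.0406]
60.0 [0.0029, 0.0072, -0.0495]
72.0 [0.0034, 0.0145, -0.0569]
84.0 [0.004, 0.0232, -0.0627]
96.0 [0.0046, 0.0329, -0.0666]
108.0 [0.0052, 0.0432, -0.0684]
120.0 [0.0057, 0.0536, -0.068]
132.0 [0.0063, 0.0638, -0.0654]
144.0 [0.0068, 0.0731, -0.0607]
156.0 [0.0073, 0.0813, -0.0543]
168.0 [0.0078, 0.088, -0.0462]
180.0 [0.0084, 0.0929, -0.037]
192.0 [0.0089, 0.0957, -0.0269]
204.0 [0.0094, 0.0964, -0.0165]
216.0 [0.0099, 0.0949, -0.0061]
228.0 [0.0103, 0.0913, 0.0037]
240.0 [0.0108, 0.0857, 0.0125]
```

```bash
python3 -m pendant '[{"grip":0,"delta_pos":[0.0003,-0.0016,-0.005],"angular":[0,0,0]},{"grip":0,"delta_pos":[0.0006,-0.0028,-0.0101],"angular":[0,0,0]},{"grip":0,"delta_pos":[0.0011,-0.0035,-0.0205],"angular":[0,0,0]},{"grip":0,"delta_pos":[0.0016,-0.002,-0.0308],"angular":[0,0,0]},{"grip":0,"delta_pos":[0.0021,0.0016,-0.0406],"angular":[0,0,0]},{"grip":0,"delta_pos":[0.0027,0.0072,-0.0495],"angular":[0,0,0]},{"grip":0,"delta_pos":[0.0027,0.0072,-0.0495],"angular":[0,0,0]},{"grip":0,"delta_pos":[0.0027,0.0072,-0.0495],"angular":[0,0,0]}]'
python3 - <<'E'
from h import *
rep()
cv2.imwrite("pics/w9.png",optics.get_image("wrist")[:,:,::-1])
E
python3 circ.py $(seq 12 12 180)
```

```text
t: 12.32
eef_pos: [0.5494, 0.1375, 0.1656]
tcp_rot: [2.537, 1.567, -0.537]
ft_force: [0.3, -5.7, 5.8]
gripper_width: 0.0184
t 12.32 p [0.5494 0.1375 0.1656] yawY -86.13 tilt [ 0.003 -0.002 -1.   ] F [ 0.34 -5.74  5.82] M [-0.91  0.01 -0.04] w 0.0184 j [ 0.03  0.19  1.69 -0.    1.25  1.54]
phi 55.5 r 0.0501
12.0 [0.0006, 0.0073, -0.0075]
24.0 [0.0012, 0.016, -0.0133]
36.0 [0.0017, 0.0257, -0.0171]
48.0 [0.0023, 0.036, -0.0189]
60.0 [0.0028, 0.0465, -0.0184]
72.0 [0.0034, 0.0566, -0.0158]
84.0 [0.0039, 0.066, -0.0112]
96.0 [0.0045, 0.0742, -0.0047]
108.0 [0.005, 0.0808, 0.0034]
120.0 [0.0055, 0.0857, 0.0126]
132.0 [0.006, 0.0885, 0.0227]
144.0 [0.0065, 0.0891, 0.0331]
156.0 [0.007, 0.0876, 0.0435]
168.0 [0.0075, 0.084, 0.0533]
180.0 [0.008, 0.0784, 0.0621]
```

View pics/w9.png

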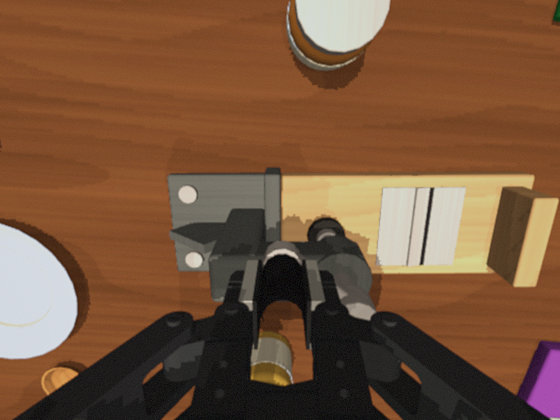

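Crank following cleanly. Continuing another half turn.

```bash
python3 -m pendant '[{"grip":0,"delta_pos":[0.0001,0.0036,-0.004],"angular":[0,0,0]},{"grip":0,"delta_pos":[0.0004,0.0073,-0.0075],"angular":[0,0,0]},{"grip":0,"delta_pos":[0.0009,0.016,-0.0133],"angular":[0,0,0]},{"grip":0,"delta_pos":[0.0014,0.0257,-0.0171],"angular":[0,0,0]},{"grip":0,"delta_pos":[0.002,0.036,-0.0189],"angular":[0,0,0]},{"grip":0,"delta_pos":[0.0025,0.0465,-0.0184],"angular":[0,0,0]},{"grip":0,"delta_pos":[0.003,0.0566,-0.0158],"angular":[0,0,0]},{"grip":0,"delta_pos":[0.0035,0.066,-0.0112],"angular":[0,0,0]},{"grip":0,"delta_pos":[0.0041,0.0742,-0.0047],"angular":[0,0,0]},{"grip":0,"delta_pos":[0.0046,0.0808,0.0034],"angular":[0,0,0]},{"grip":0,"delta_pos":[0.0051,0.0857,0.0126],"angular":[0,0,0]},{"grip":0,"delta_pos":[0.0057,0.0885,0.0227],"angular":[0,0,0]},{"grip":0,"delta_pos":[0.0062,0.0891,0.0331],"angular":[0,0,0]},{"grip":0,"delta_pos":[0.0067,0.0876,0.0435],"angular":[0,0,0]},{"grip":0,"delta_pos":[0.0073,0.084,0.0533],"angular":[0,0,0]},{"grip":0,"delta_pos":[0.0078,0.0784,0.0621],"angular":[0,0,0]},{"grip":0,"delta_pos":[0.0078,0.0784,0.0621],"angular":[0,0,0]}]'
python3 - <<'E'
from h import *
rep()
a=optics.get_image("scene")[:,:,::-1]; cv2.imwrite("pics/s9.png",cv2.resize(a[150:280,240:400],None,fx=5,fy=4.6,interpolation=2))
cv2.imwrite("pics/w9b.png",optics.get_image("wrist")[:,:,::-1])
rep()
E
python3 circ.py $(seq 10 10 150)
```

```text
t: 13.78
eef_pos: [0.4913, 0.0561, 0.1575]
tcp_rot: [2.592, 1.568, -0.482]
ft_force: [-2.6, -3.4, 5.5]
gripper_width: 0.0191
t 13.78 p [0.4913 0.0561 0.1575] yawY -86.08 tilt [ 0.003 -0.001 -1.   ] F [-2.61 -3.36  5.55] M [-0.42  0.5   0.08] w 0.0191 j [-0.13  0.02  1.9  -0.    1.22  1.37]
t 13.88 p [0.4913 0.0561 0.1574] yawY -86.08 tilt [ 0.001 -0.001 -1.   ] F [-4.67 -2.13  8.35] M [-0.39  0.79 -0.02] w 0.0187 j [-0.13  0.02  1.9  -0.    1.22  1.37]
phi -126.4 r 0.05
10.0 [0.0004, -0.0062, 0.0061]
20.0 [0.0009, -0.0134, 0.0111]
30.0 [0.0013, -0.0213, 0.0147]
40.0 [0.0017, -0.0297, 0.0169]
50.0 [0.0022, -0.0384, 0.0176]
60.0 [0.0026, -0.0471, 0.0168]
70.0 [0.003, -0.0555, 0.0145]
80.0 [0.0035, -0.0634, 0.0108]
90.0 [0.0039, -0.0705, 0.0057]
100.0 [0.0044, -0.0766, -0.0005]
110.0 [0.0048, -0.0816, -0.0076]
120.0 [0.0053, -0.0852, -0.0155]
130.0 [0.0057, -0.0874, -0.024]
140.0 [0.0062, -0.0881, -0.0327]
150.0 [0.0066, -0.0873, -0.0413]
```

View pics/s9.png

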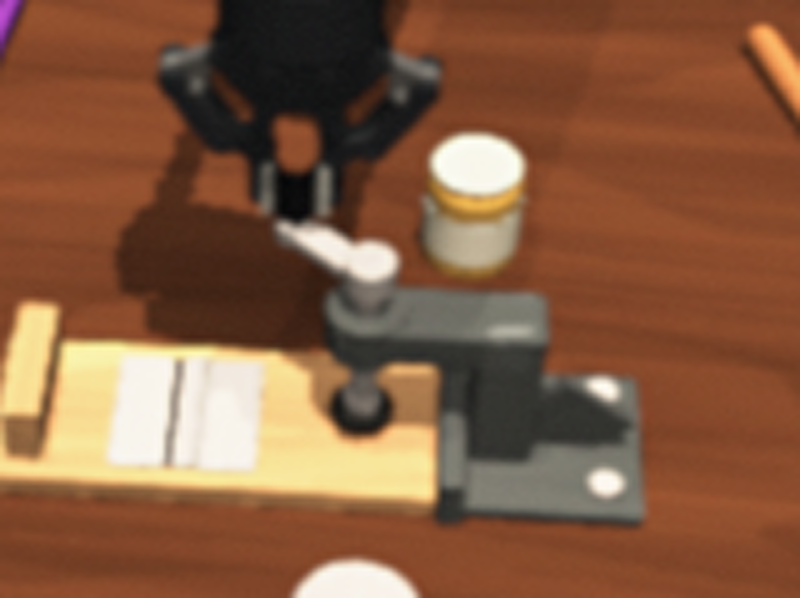

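View pics/w9b.png

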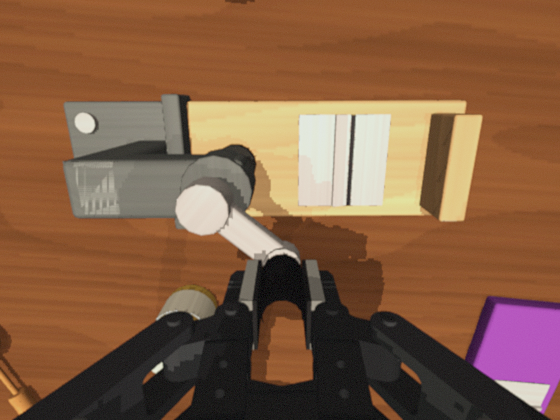

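```bash
python3 -m pendant '[{"grip":0,"delta_pos":[0.0000,-0.0030,0.0031],"angular":[0,0,0]},{"grip":0,"delta_pos":[0.0001,-0.0062,0.0061],"angular":[0,0,0]},{"grip":0,"delta_pos":[0.0004,-0.0134,0.0111],"angular":[0,0,0]},{"grip":0,"delta_pos":[0.0008,-0.0213,0.0147],"angular":[0,0,0]},{"grip":0,"delta_pos":[0.0012,-0.0297,0.0169],"angular":[0,0,0]},{"grip":0,"delta_pos":[0.0016,-0.0384,0.0176],"angular":[0,0,0]},{"grip":0,"delta_pos":[0.0020,-0.0471,0.0168],"angular":[0,0,0]},{"grip":0,"delta_pos":[0.0024,-0.0555,0.0145],"angular":[0,0,0]}]'
cat > ft.py <<'E'
from h import *
c=np.array([.5210,.0963]);s=monitor.get_state();p,R=pose(s);d=p[:2]-c;f=np.arctan2(d[1],d[0]);t=np.array([np.sin(f),-np.cos(f)]);F=np.array(s['ft_force'])
print('t',round(s['t'],2),'phi',np.degrees(f).round(1),'r',np.hypot(*d).round(4),'z',p[2].round(4),'PUSH',(-F[:2]@t).round(2),'rad',(F[:2]@(d/np.hypot(*d))).round(2),'Fz',F[2].round(2),'w',round(s['gripper_width'],4))
E
python3 ft.py; python3 circ.py $(seq 10 10 150)
python3 - <<'E'
from h import *
a=optics.get_image("scene")[:,:,::-1]; cv2.imwrite("pics/s10.png",cv2.resize(a[150:280,240:400],None,fx=5,fy=4.6,interpolation=2))
E
python3 ft.py
```

```text
t: 14.55
eef_pos: [0.473, 0.1105, 0.1544]
tcp_rot: [1.686, 1.569, -1.388]
ft_force: [-2.1, -5.6, 3.6]
gripper_width: 0.0188
t 14.55 phi 163.6 r 0.05 z 0.1544 PUSH 5.92 rad 0.42 Fz 3.58 w 0.0188
phi 163.6 r 0.05
10.0 [0.0004, -0.0079, -0.0037]
20.0 [0.0009, -0.015, -0.0088]
30.0 [0.0013, -0.0211, -0.015]
40.0 [0.0017, -0.0261, -0.0221]
50.0 [0.0022, -0.0297, -0.0301]
60.0 [0.0026, -0.0319, -0.0385]
70.0 [0.0031, -0.0326, -0.0472]
80.0 [0.0035, -0.0318, -0.0559]
90.0 [0.004, -0.0295, -0.0643]
100.0 [0.0044, -0.0258, -0.0721]
110.0 [0.0049, -0.0207, -0.0793]
120.0 [0.0053, -0.0145, -0.0854]
130.0 [0.0058, -0.0074, -0.0903]
140.0 [0.0062, 0.0006, -0.094]
150.0 [0.0067, 0.009, -0.0962]
t 14.6 phi 162.1 r 0.05 z 0.1543 PUSH 1.39 rad 2.0 Fz 4.49 w 0.0188
```

View pics/s10.png

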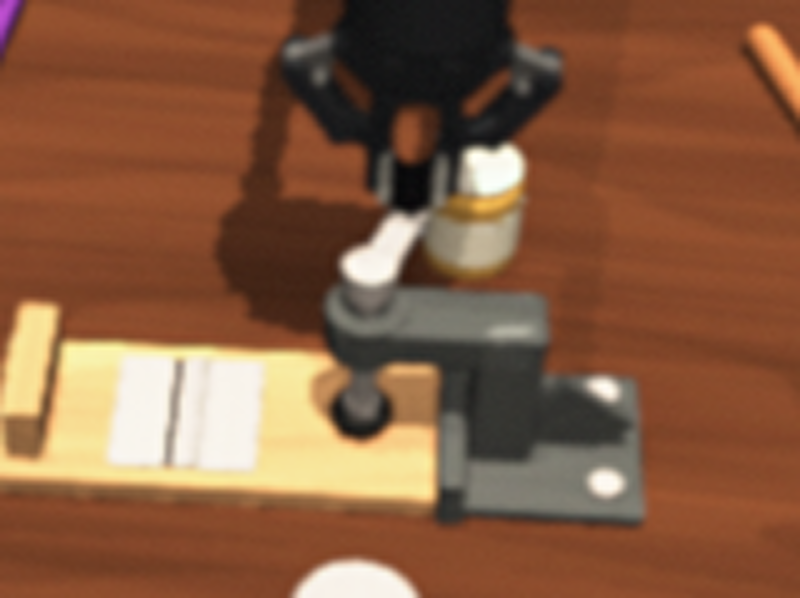

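```bash
python3 -m pendant '[{"grip":0,"delta_pos":[0.0002,-0.0040,-0.0016],"angular":[0,0,0]},{"grip":0,"delta_pos":[0.0004,-0.0079,-0.0037],"angular":[0,0,0]},{"grip":0,"delta_pos":[0.0006,-0.0115,-0.0061],"angular":[0,0,0]},{"grip":0,"delta_pos":[0.0008,-0.015,-0.0088],"angular":[0,0,0]}]'
python3 ft.py; python3 circ.py 5 10 15 20 25 30
```

```text
t: 14.93
eef_pos: [0.4808, 0.126, 0.1534]
tcp_rot: [1.135, 1.57, -1.938]
ft_force: [-2.5, -4.1, 6.1]
gripper_width: 0.0186
t 14.93 phi 143.5 r 0.05 z 0.1534 PUSH 4.78 rad -0.46 Fz 6.14 w 0.0186
phi 143.5 r 0.05
5.0 [0.0002, -0.0032, -0.003]
10.0 [0.0004, -0.0061, -0.0062]
15.0 [0.0007, -0.0088, -0.0097]
20.0 [0.0009, -0.0111, -0.0134]
25.0 [0.0011, -0.0131, -0.0173]
30.0 [0.0013, -0.0147, -0.0213]
```

```bash
python3 -m pendant '[{"grip":0,"delta_pos":[0.0001,-0.0032,-0.003],"angular":[0,0,0]},{"grip":0,"delta_pos":[0.0002,-0.0061,-0.0062],"angular":[0,0,0]},{"grip":0,"delta_pos":[0.0004,-0.0088,-0.0097],"angular":[0,0,0]},{"grip":0,"delta_pos":[0.0006,-0.0111,-0.0134],"angular":[0,0,0]}]'
python3 ft.py; python3 circ.py 5 10 15 20 25 30
```

```text
t: 15.27
eef_pos: [0.4935, 0.1381, 0.1526]
tcp_rot: [1.232, 1.57, -1.841]
ft_force: [-3.2, -4.6, 5.1]
gripper_width: 0.0188
t 15.27 phi 123.4 r 0.05 z 0.1526 PUSH 5.24 rad -2.11 Fz 5.07 w 0.0188
phi 123.4 r 0.05
5.0 [0.0002, -0.002, -0.0039]
10.0 [0.0004, -0.0036, -0.0079]
15.0 [0.0007, -0.0049, -0.0121]
20.0 [0.0009, -0.0058, -0.0164]
25.0 [0.0011, -0.0063, -0.0207]
30.0 [0.0013, -0.0065, -0.0251]
```

```bash
python3 -m pendant '[{"grip":0,"delta_pos":[0.0001,-0.002,-0.0039],"angular":[0,0,0]},{"grip":0,"delta_pos":[0.0003,-0.0034,-0.0079],"angular":[0,0,0]},{"grip":0,"delta_pos":[0.0005,-0.0046,-0.0121],"angular":[0,0,0]},{"grip":0,"delta_pos":[0.0007,-0.0054,-0.0164],"angular":[0,0,0]}]'
python3 ft.py; python3 circ.py 5 10 15 20 25 30
```

```text
t: 15.6
eef_pos: [0.5091, 0.1448, 0.1517]
tcp_rot: [-0.179, 1.57, 3.031]
ft_force: [-4.9, -1.8, 6.6]
gripper_width: 0.0191
t 15.6 phi 103.8 r 0.05 z 0.1517 PUSH 5.21 rad -0.59 Fz 6.6 w 0.0191
phi 103.8 r 0.05
5.0 [0.0002, -0.0006, -0.0043]
10.0 [0.0004, -0.0007, -0.0087]
15.0 [0.0007, -0.0005, -0.013]
20.0 [0.0009, 0.0, -0.0174]
25.0 [0.0011, 0.001, -0.0216]
30.0 [0.0013, 0.0023, -0.0258]
```

```bash
python3 -m pendant '[{"grip":0,"delta_pos":[0.0001,-0.0006,-0.0043],"angular":[0,0,0]},{"grip":0,"delta_pos":[0.0003,-0.0007,-0.0087],"angular":[0,0,0]},{"grip":0,"delta_pos":[0.0005,-0.0005,-0.013],"angular":[0,0,0]},{"grip":0,"delta_pos":[0.0007,0,-0.0174],"angular":[0,0,0]}]'
python3 ft.py; python3 circ.py 5 10 15 20 25 30
```

```text
t: 15.93
eef_pos: [0.5262, 0.146, 0.1508]
tcp_rot: [-0.179, 1.569, 3.031]
ft_force: [-4.3, -3.1, 5.4]
gripper_width: 0.0188
t 15.93 phi 84.0 r 0.05 z 0.1508 PUSH 3.92 rad -3.52 Fz 5.36 w 0.0188
phi 84.0 r 0.05
5.0 [0.0002, 0.0009, -0.0043]
10.0 [0.0004, 0.0022, -0.0084]
15.0 [0.0006, 0.0039, -0.0125]
20.0 [0.0009, 0.0059, -0.0163]
25.0 [0.0011, 0.0082, -0.02]
30.0 [0.0013, 0.0109, -0.0235]
```

```bash
python3 -m pendant '[{"grip":0,"delta_pos":[0.0001,0.0012,-0.0043],"angular":[0,0,0]},{"grip":0,"delta_pos":[0.0003,0.0027,-0.0084],"angular":[0,0,0]},{"grip":0,"delta_pos":[0.0005,0.0044,-0.0125],"angular":[0,0,0]},{"grip":0,"delta_pos":[0.0007,0.0064,-0.0163],"angular":[0,0,0]}]'
python3 ft.py; python3 circ.py 5 10 15 20 25 30
python3 - <<'E'
from h import *
a=optics.get_image("scene")[:,:,::-1]; cv2.imwrite("pics/s11.png",cv2.resize(a[200:260,280:360],None,fx=9,fy=9,interpolation=2))
E
python3 ft.py
```

```text
t: 16.27
eef_pos: [0.5427, 0.1413, 0.15]
tcp_rot: [-0.62, 1.568, 2.589]
ft_force: [-5.7, -0.6, 4.9]
gripper_width: 0.019
t 16.27 phi 64.3 r 0.0499 z 0.15 PUSH 4.94 rad -2.99 Fz 4.9 w 0.019
phi 64.3 r 0.0499
5.0 [0.0002, 0.0023, -0.0037]
10.0 [0.0004, 0.005, -0.0072]
15.0 [0.0006, 0.0079, -0.0104]
20.0 [0.0008, 0.0111, -0.0134]
25.0 [0.001, 0.0145, -0.0161]
30.0 [0.0013, 0.0182, -0.0184]
t 16.32 phi 63.4 r 0.0499 z 0.1499 PUSH 3.67 rad -2.15 Fz 5.26 w 0.0186
```

View pics/s11.png

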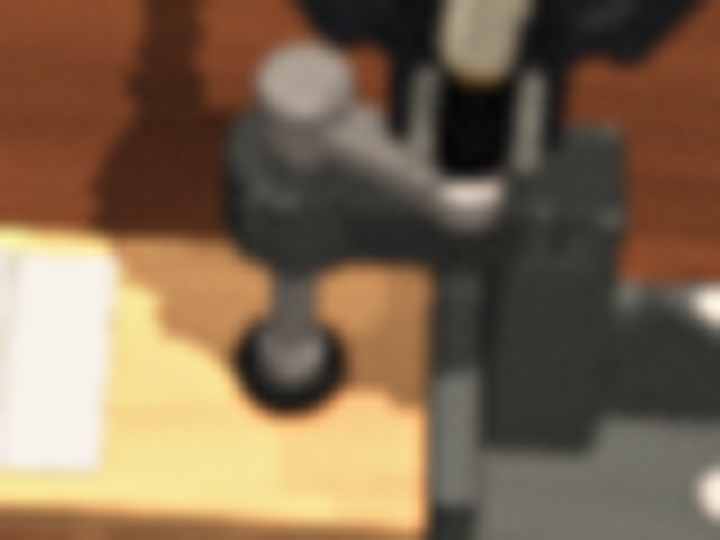

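```bash
python3 -m pendant '[{"grip":0,"delta_pos":[0.0001,0.0026,-0.0036],"angular":[0,0,0]},{"grip":0,"delta_pos":[0.0003,0.0053,-0.007],"angular":[0,0,0]},{"grip":0,"delta_pos":[0.0005,0.0082,-0.0102],"angular":[0,0,0]},{"grip":0,"delta_pos":[0.0007,0.0114,-0.0131],"angular":[0,0,0]}]'
python3 ft.py; python3 circ.py 5 10 15 20 25 30
```

```text
t: 16.65
eef_pos: [0.5568, 0.1311, 0.1491]
tcp_rot: [-1.095, 1.568, 2.115]
ft_force: [-4.1, 2.1, 3.3]
gripper_width: 0.0186
t 16.65 phi 44.2 r 0.0499 z 0.1491 PUSH 4.4 rad -1.46 Fz 3.27 w 0.0186
phi 44.2 r 0.0499
5.0 [0.0002, 0.0034, -0.0027]
10.0 [0.0004, 0.0071, -0.005]
15.0 [0.0006, 0.011, -0.0071]
20.0 [0.0008, 0.015, -0.0088]
25.0 [0.0011, 0.0191, -0.0101]
30.0 [0.0013, 0.0234, -0.0111]
```

```bash
python3 -m pendant '[{"grip":0,"delta_pos":[0.0002,0.0034,-0.0027],"angular":[0,0,0]},{"grip":0,"delta_pos":[0.0004,0.0071,-0.005],"angular":[0,0,0]},{"grip":0,"delta_pos":[0.0006,0.011,-0.007],"angular":[0,0,0]},{"grip":0,"delta_pos":[0.0008,0.015,-0.0086],"angular":[0,0,0]}]'
python3 ft.py; python3 circ.py 5 10 15 20 25 30
```

```text
t: 16.98
eef_pos: [0.5664, 0.1172, 0.1483]
tcp_rot: [-1.313, 1.568, 1.897]
ft_force: [-3.7, 5.4, 3.0]
gripper_width: 0.0188
t 16.98 phi 24.7 r 0.05 z 0.1483 PUSH 6.44 rad -1.15 Fz 3.02 w 0.0188
phi 24.7 r 0.05
5.0 [0.0002, 0.0041, -0.0014]
10.0 [0.0004, 0.0084, -0.0024]
15.0 [0.0006, 0.0127, -0.003]
20.0 [0.0008, 0.0171, -0.0032]
25.0 [0.001, 0.0214, -0.0031]
30.0 [0.0012, 0.0258, -0.0026]
```

```bash
python3 -m pendant '[{"grip":0,"delta_pos":[0.0002,0.0041,-0.0014],"angular":[0,0,0]},{"grip":0,"delta_pos":[0.0004,0.0084,-0.0024],"angular":[0,0,0]}]'
python3 ft.py; python3 circ.py 5 10 15 20 25 30
```

```text
t: 17.15
eef_pos: [0.5693, 0.1092, 0.1479]
tcp_rot: [-1.324, 1.567, 1.886]
ft_force: [-4.6, 6.1, 3.4]
gripper_width: 0.0188
t 17.15 phi 15.0 r 0.05 z 0.1479 PUSH 7.07 rad -2.83 Fz 3.35 w 0.0188
phi 15.0 r 0.05
5.0 [0.0002, 0.0043, -0.0006]
10.0 [0.0004, 0.0087, -0.0009]
15.0 [0.0006, 0.013, -0.0008]
20.0 [0.0008, 0.0174, -0.0003]
25.0 [0.001, 0.0216, 0.0005]
30.0 [0.0012, 0.0258, 0.0018]
```

```bash
python3 -m pendant '[{"grip":0,"delta_pos":[0.0002,0.0043,-0.0004],"angular":[0,0,0]},{"grip":0,"delta_pos":[0.0004,0.0087,-0.0005],"angular":[0,0,0]}]'
python3 ft.py; python3 circ.py 5 10 15 20 25 30
```

```text
t: 17.32
eef_pos: [0.5708, 0.1008, 0.1475]
tcp_rot: [-1.666, 1.567, 1.543]
ft_force: [-1.6, 7.9, 2.5]
gripper_width: 0.0188
t 17.32 phi 5.2 r 0.05 z 0.1475 PUSH 7.97 rad -0.9 Fz 2.45 w 0.0188
phi 5.2 r 0.05
5.0 [0.0002, 0.0044, 0.0001]
10.0 [0.0004, 0.0087, 0.0006]
15.0 [0.0006, 0.013, 0.0014]
20.0 [0.0008, 0.0172, 0.0026]
25.0 [0.001, 0.0212, 0.0042]
30.0 [0.0012, 0.0252, 0.0061]
```

```bash
python3 -m pendant '[{"grip":0,"delta_pos":[0.0002,0.0044,0.0001],"angular":[0,0,0]}]'
python3 ft.py; python3 -m pendant '[{"grip":0,"delta_pos":[0.0001,0.002,0],"angular":[0,0,0]}]'
python3 ft.py
python3 -m pendant '[{"grip":0,"delta_pos":[0,0,0],"angular":[0,0,0]},{"grip":0,"delta_pos":[0,0,0],"angular":[0,0,0]}]'
python3 ft.py
```

```text
t: 17.4
eef_pos: [0.571, 0.0965, 0.1473]
tcp_rot: [-1.691, 1.566, 1.519]
ft_force: [-1.8, 8.0, 2.4]
gripper_width: 0.0186
t 17.4 phi 0.3 r 0.05 z 0.1473 PUSH 8.02 rad -1.8 Fz 2.37 w 0.0186
t: 17.48
eef_pos: [0.571, 0.0943, 0.1471]
tcp_rot: [-1.593, 1.566, 1.617]
ft_force: [-2.9, 7.9, 2.8]
gripper_width: 0.0187
t 17.48 phi -2.2 r 0.05 z 0.1471 PUSH 7.77 rad -3.25 Fz 2.8 w 0.0187
t: 17.65
eef_pos: [0.571, 0.0942, 0.1472]
tcp_rot: [-1.572, 1.567, 1.637]
ft_force: [-2.5, 5.4, 2.3]
gripper_width: 0.0187
t 17.65 phi -2.4 r 0.05 z 0.1472 PUSH 5.25 rad -2.72 Fz 2.35 w 0.0187
```

```bash
python3 -m pendant '[{"grip":0,"delta_pos":[0.0001,0.0022,0.0003],"angular":[0,0,0]},{"grip":0,"delta_pos":[0.0002,0.0048,0.0009],"angular":[0,0,0]}]'
python3 ft.py
python3 -m pendant '[{"grip":0,"delta_pos":[0,0,0],"angular":[0,0,0]},{"grip":0,"delta_pos":[0,0,0],"angular":[0,0,0]}]'
python3 ft.py
```

```text
t: 17.82
eef_pos: [0.5706, 0.0901, 0.1469]
tcp_rot: [-1.744, 1.566, 1.466]
ft_force: [-0.8, 8.6, 0.7]
gripper_width: 0.0188
t 17.82 phi -7.1 r 0.05 z 0.1469 PUSH 8.45 rad -1.89 Fz 0.72 w 0.0188
t: 17.98
eef_pos: [0.5706, 0.0897, 0.1469]
tcp_rot: [-1.726, 1.567, 1.484]
ft_force: [-1.9, 6.7, 1.4]
gripper_width: 0.0187
t 17.98 phi -7.6 r 0.05 z 0.1469 PUSH 6.4 rad -2.8 Fz 1.38 w 0.0187
```

Snug: a moving push of about 8.4 N against 5.4 N free. Letting go and rising.

```bash
python3 -m pendant '[{"grip":0.4,"delta_pos":[0,0,0],"angular":[0,0,0]},{"grip":0.5,"delta_pos":[0,0,0],"angular":[0,0,0]},{"grip":0.5,"delta_pos":[0,0,0],"angular":[0,0,0]},{"grip":0.5,"delta_pos":[0,0,0],"angular":[0,0,0]},{"grip":0.5,"delta_pos":[-0.02,0,0],"angular":[0,0,0]},{"grip":0.5,"delta_pos":[-0.05,0,0],"angular":[0,0,0]},{"grip":0.5,"delta_pos":[-0.085,0,0],"angular":[0,0,0]},{"grip":0.5,"delta_pos":[-0.12,0.03,0],"angular":[0,0,0]},{"grip":0.5,"delta_pos":[-0.14,0.07,0],"angular":[0,0,0]},{"grip":0.5,"delta_pos":[-0.14,0.11,0],"angular":[0,0,0]},{"grip":0.5,"delta_pos":[-0.14,0.15,0],"angular":[0,0,0]},{"grip":0.5,"delta_pos":[-0.14,0.15,0],"angular":[0,0,0]},{"grip":0.5,"delta_pos":[-0.14,0.15,0],"angular":[0,0,0]},{"grip":0.5,"delta_pos":[-0.14,0.15,0],"angular":[0,0,0]}]'
python3 - <<'E'
from h import *
rep()
W=optics.get_image("wrist")[:,:,::-1];cv2.imwrite("pics/w12.png",W)
for k in ('knob_mid','crank_hub','board_nose','clamp_stop'): det('wrist',k)
S=optics.get_image("scene")[:,:,::-1];cv2.imwrite("pics/s12.png",S)
cv2.imwrite("pics/s12z.png",cv2.resize(S[190:270,260:370],None,fx=7,fy=7,interpolation=2))
E
```

```text
t: 19.15
eef_pos: [0.5806, -0.0618, 0.2867]
tcp_rot: [-1.103, 1.57, 2.106]
ft_force: [0.4, 1.1, -0.2]
gripper_width: 0.0432
t 19.15 p [ 0.5806 -0.0618  0.2867] yawY -86.15 tilt [-0.     0.001 -1.   ] F [ 0.36  1.07 -0.17] M [-0.06 -0.05  0.04] w 0.0432 j [-0.31  0.15  1.5   0.    1.5   1.19]
wrist knob_mid [(0.9, [0.5677, 0.0882, 0.1557]), (0.7, [0.3564, 0.1411, -0.0019]), (0.31, [0.5267, 0.0209, -0.0009])]
wrist crank_hub [(0.77, [0.5201, 0.1009, 0.1388])]
wrist board_nose [(0.81, [0.5157, 0.1376, 0.0092]), (0.78, [0.3963, -0.2157, 0.0101]), (0.45, [0.5327, -0.0759, 0.0463])]
wrist clamp_stop [(0.92, [0.5182, 0.1346, 0.0074]), (0.59, [0.7562, -0.1822, 0.0086])]
```

View pics/w12.png

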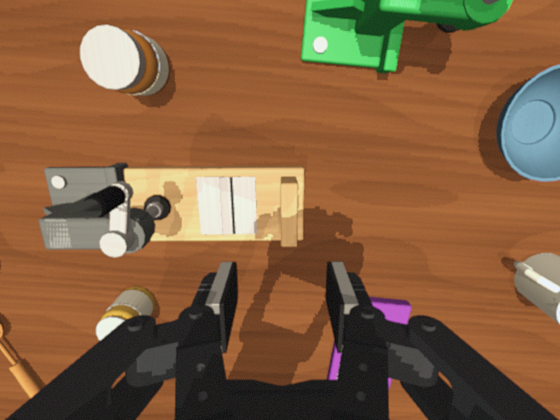

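View pics/s12z.png

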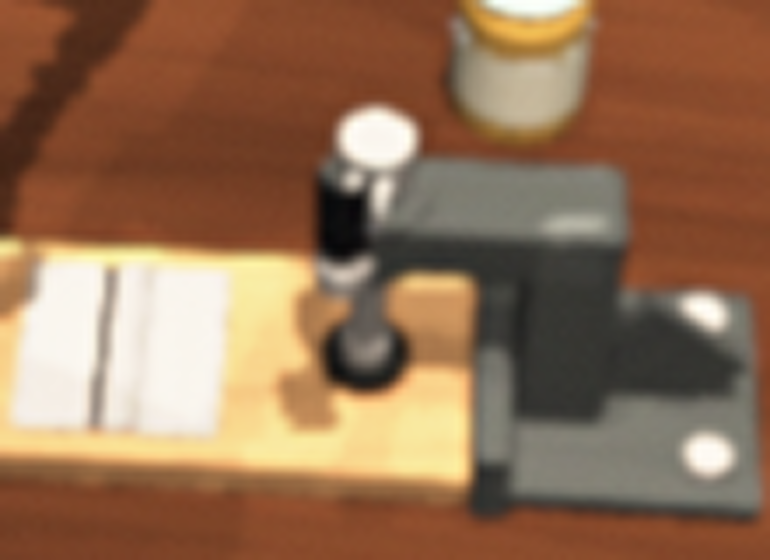

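View pics/s12.png

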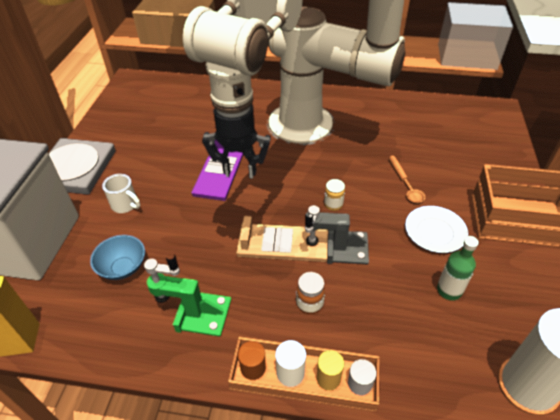

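```bash
python3 -c "
from h import *
print(robot.hand_in()); rep()"
```

```text
the job is handed in; nothing more can be done
None
the job is handed in; nothing more can be done
```

The board is clamped under the dark iron clamp, and the job was handed in at about 19.3 s of the 72 s allowed. The hand-in reported no verdict.

- **Board position:** I gripped the cleat, turned the board square and slid it in until it met the stop. One corner seemed to touch first, so I opened the jaws slightly and pressed with one finger (about 17 N) to let it square itself. The wrist picture then put it about 0.5 mm or less off centre. Its long side was about 0.1° off my estimate of the clamp's axis. The short rear edge read about 1.2° off, which I put down to the difficulty of reading a short edge.
- **Clamping:** I wound the crank clockwise about 483°. The push while moving ran at 3.9 to 5.9 N when free, then rose steadily to 8.45 N. That is about 3 N over the nominal 5.4 N, or roughly 60 N of clamping, estimated from the noisy wrist force. At rest the push read 5.3 N, then 6.4 N after a last 5° of winding.
- **After letting go:** The wrist and scene pictures show the board's nose still at the stop and the pad on the board. The gripper is well clear, and the tin, jar, the other kitchen things and the look-alikes stand where they were. I judged those by eye and did not measure them again.

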